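# Slide a tall cup of candy sticks into the dust case and shut its door

## Robot

A 6-joint arm with a two-finger parallel gripper is mounted at the origin on a cart in front of the work surface, level with it; the furniture and walls round the work are solid. World frame = base frame: x ahead of the robot, y to its left, z up, the work surface at z = 0. Lengths are in m, angles in rad, forces in N, time in s.
With the tool pointing down it reaches from about 0.275 to 0.85 m from the base axis. Payload 5.2 kg.
Tool frame: the origin (TCP) lies at the very end of the fingers, on their centre line; the grasp point (between the pads) lies 19 mm behind it; z points along the fingers, y is the direction in which the jaws open and shut (so a half turn about z gives the same grasp; the last joint's range is limited). The gripper opens to 85 mm and grips with 20 to 120 N. Pads are 22 mm wide; open, the fingers measure 114 mm over their backs; the gripper's body (76 mm by 85 mm) begins 54 mm behind the grasp point. The pads swing forward as they close: fully open they stand 13 mm farther back than shut.
Start: joints at [-1.495, 0.259, 1.535, -0, 1.348, -0.203], TCP at [0.151, -0.529, 0.231] pointing down, gripper open.
Joint ranges: [-3.14, 3.14], [-0.91, 2.08], [0.19, 2.58], [-1.22, 4.36], [0.22, 2.71], [-3.12, 3.12]. Speed limits (rad/s): [2.57, 2.57, 3.14, 3.14, 3.14, 3.14].

## Interface

Orientations are given as a unit quaternion [x, y, z, w].
In Python, from workcell import bot gives the robot as it stands.
- The arm moves only by the tool carry_out, never from a script. Its argument "steps" is one flat list of numbers, 7 for each row, row after row: the shift along the tool's x, y, z in cm, then the turn, a rotation vector about the tool's x, y, z in rad, then the opening, from 0 (shut) to 1 (fully open). In form: [x, y, z, ax, ay, az, jaw, x, y, z, ax, ay, az, jaw, ...]. A call has 1 to 20 rows; each row shifts and turns the commanded pose from where the row before left it, along the tool's axes as they then stand; what a row does not reach is not made up. A row lasts 1/12 s, in which the tool goes at most 41.7 mm and 7.16 degrees, less where a joint would pass 70% of its speed; a pose out of reach is approached as far as the arm can. A call with a gripper value outside its range is refused whole. The fingers move at their own pace and stop on an object; "grip_force" is the grip in N (left out, the last holds). Time passes only in rows, so rows that do not move let the fingers close. It gives the time, the measured TCP pose, the force and the opening at its end, in the units of the state.
- bot.get_state(): the state, without advancing time (a new reading comes with each control period).
- bot.grab_frame(name): name is "scene" or "top" or "wrist"; returns a dict with "frame" (400x640x3 uint8, red, green, blue), "vertical_fov" (degrees; the focal length in pixels is half the picture's height over the tangent of half this angle, whatever the lens; pixels are square), "cx", "cy" (the principal point, pixels), "rvec" (rotation vector, rad) and "tvec" (3), from world to camera coordinates, as OpenCV has them. Camera axes: x right, y down, z forward; pixel columns grow to the right and rows downward; lengths in m; the calibration is good to about 2 mm. The wrist camera is an equidistant fisheye: a pixel r from the principal point sees the ray r / f radians off the axis. A picture is of the moment at which its call begins. There is no depth.
- bot.finish_job(): hands the job in, once; it reports no verdict.
The state is a dict: "time_s": time; "joints": joint angles; "qd": joint speeds; "joint_torque": joint torques, N m; "tcp_pos": TCP position; "orientation": TCP orientation; "wrist_force": force on the tool from outside, world axes, zero at the start; "moment": the same for the moment, N m; "grip_width": opening from 0.0 (shut) to 1.0 (fully open).
Only numpy, scipy, OpenCV 4.12 (cv2) and the standard library are available. Lean on these libraries where they do the work, as an engineer would, in place of code of your own. Each camera call takes 0.05 s, during which the arm holds its last target. There are 200 camera calls.

## Task

Put the tall cup of red, green and white candy sticks away in the empty compartment of the clear dust case: push it gently, low on its body, so that it slides upright across the counter and through the open door until it stands fully inside, clear of the door; never grip, lift or tip it. Then push the door fully shut. Leave the other cup, the mint tin and the wrapped bar where they are.

Things in the scene. Friction and masses are not known exactly. Their poses are not given: they have to be found in the camera images.
- cup: The cup to put away: clear cup, 62 mm across at the foot, 70 mm at the rim, 87 mm high, full of red, green and white candy sticks up to 175 mm high that lean out to 45 mm from the cup's axis and are solid to the touch: lean the gripper back to keep its body off them. 0.2 kg, friction 0.6; pushed within 35 mm of the counter it slides, higher it may tip. Origin at its underside, 5 mm off its axis.
- cup_axis (a point): Point on the axis of that cup, 43.5 mm above its underside (half-way up the cup, without its sticks). z points up along the cup's axis; its yaw means nothing.
- bay (a point): Counter level, mid-width of the case's empty compartment. x: level, inward from doorway to back; y: level, towards the other compartment (middle at y = 0.108); z up. Doorway: plane x = -0.065, y = -0.05 to 0.05, 180 mm high, no sill or floor. Back stop: bar 24 mm high, face at x = 0.035. Cup is clear of the shut door with its axis at x = -0.028 or more; it meets the stop at 0.003.
- case_door (a joint): Angle of the empty compartment's door, rad: 0 fully shut against its stop, grows as it swings out; past 1.57 it stands clear of the doorway; at most 2.2. Stiff hinge (0.025 N m): stays where it is left. Clear pane in a thin aluminium frame, 5 mm thick, 5 to 183 mm above the counter, reaching 106 mm from the hinge; small steel knob outside, 125 mm up, 20 mm proud.
- hinge (a point): Counter level, on the door's upright hinge axis at the outer front post; axes as bay, in whose frame it lies at (-0.065, -0.056). The shut door runs from here along +y; at angle a it points along (-sin a, cos a) in x, y and its outer face looks along (-cos a, -sin a). The case (clear panes, aluminium frame, clear roof, 192 mm high) is fixed to the counter.
- other_cup: Bystander: a like cup with brown and white sticks, 175 mm high, in the other compartment behind its own shut door. Origin at its underside.
- tin: Bystander: red mint tin, 60 x 90 x 22 mm, lying loose near the back of the counter. Origin at the centre of its underside.
- bar: Bystander: wrapped bar, 52 x 145 x 14 mm, lying loose in front of the cash register, its length along its y. Origin at the centre of its underside.

How it is judged:
By the outcome, as a careful person would: the job done as asked, in the order asked, and still so for the second after the job is handed in, with the robot touching nothing.
It also fails if it takes over 61 s, if anything falls off the work surface, if the arm or the gripper's body presses on something with over 40 N, if the wrist force passes 120 N, or if a joint passes its speed limit or range.

## Working session

There is one attempt and no reset: what is moved stays moved. The work goes in short steps, Python scripts to look and compute and a tool call to move; the robot and the scene stay as the last step left them, time stands still between calls to the robot, and variables do not carry over. Pictures are saved under pics/ and viewed, about 8 in all and at most 12, crops included, and the job is handed in when it is done.

Besides the shell and the picture viewer there is one more tool, called after "Request:" as name(argument=value, ...) on one line, values as JSON. carry_out: Moves the arm, as the interface text tells. Its arguments: {"type":"object","properties":{"steps":{"type":"array","items":{"type":"number"}},"grip_force":{"type":"number"}},"required":["steps"]}

```bash
mkdir -p pics; ls; cat > h.py <<'E'
from workcell import bot
import numpy as np, cv2
from scipy.spatial.transform import Rotation as R
def grab(n,fn=None):
    d=bot.grab_frame(n)
    if fn: cv2.imwrite('pics/'+fn,d['frame'][:,:,::-1])
    d['R']=R.from_rotvec(np.ravel(d['rvec'])).as_matrix(); d['t']=np.ravel(d['tvec'])
    d['f']=200/np.tan(np.radians(d['vertical_fov'])/2); d['c']=-d['R'].T@d['t']
    return d
def ray(d,u,v):
    r=d['R'].T@np.array([(u-d['cx'])/d['f'],(v-d['cy'])/d['f'],1]); return d['c'],r/np.linalg.norm(r)
def onz(d,u,v,z):
    c,r=ray(d,u,v); return c+r*(z-c[2])/r[2]
def proj(d,p):
    q=np.atleast_2d(p)@d['R'].T+d['t']; return q[:,:2]/q[:,2:]*d['f']+[d['cx'],d['cy']]
E
python3 - <<'E'
from h import *
for n in('scene','top'):
    d=grab(n,n+'0.png'); print(n,d['c'],d['f'],d['cx'],d['cy'],d['R'][2])
print(bot.get_state())
E
```

```text
pics
scene [ 0.47299776 -0.72008786  0.70545427] 372.9378613769978 320.7061672835 194.67569861203043 [ 0.08413212  0.67469499 -0.73328607]
top [-0.13223911  0.11669255  0.9541293 ] 474.28178345895014 320.8900331650585 198.90986322749578 [ 0.58820686 -0.21089184 -0.78072872]
{'time_s': 0.1, 'joints': array([-1.49479375e+00,  2.59283521e-01,  1.53595970e+00,  3.18914536e-05,
        1.34796458e+00, -2.02801449e-01]), 'qd': array([-0.00025324,  0.00092302, -0.00406607,  0.00092278,  0.00234613,
       -0.00030521]), 'joint_torque': array([ 2.21267466e-03, -4.46973252e+01, -2.91246003e+01, -3.13699002e-04,
        6.22059364e-03,  2.17564420e-06]), 'tcp_pos': array([ 0.15136094, -0.5282928 ,  0.23055619]), 'orientation': array([ 9.90299432e-01,  1.38947408e-01,  6.66827904e-05, -8.04965782e-04]), 'wrist_force': array([-0.02200709,  0.15961815,  0.01552533]), 'moment': array([-0.01869241, -0.04826917,  0.01432709]), 'grip_width': 0.9986645881686131}
```

View pics/scene0.png

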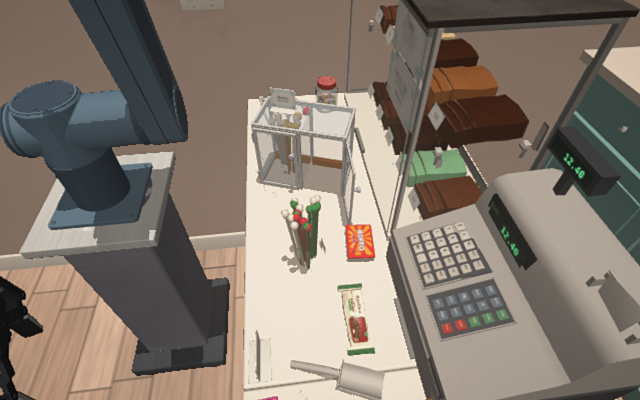

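View pics/top0.png

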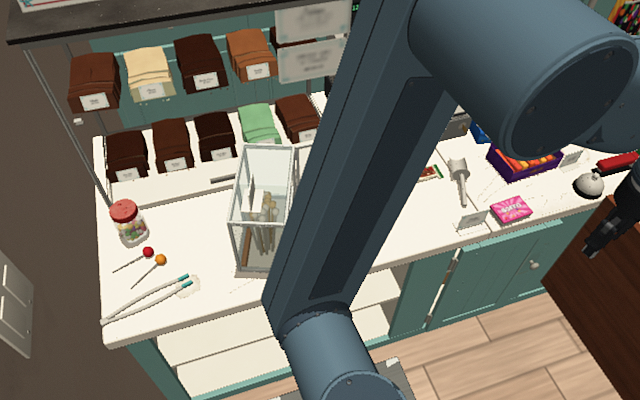

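The scene view shows the cup near (303,245), the case at about (255-355, 100-190) with the door standing out near (350,195), the tin at (360,240) and the bar at (355,320). The arm hides most of it in the top view. I'll enlarge a crop of the scene view.

```bash
python3 - <<'E'
from h import *
im=cv2.imread('pics/scene0.png')[85:285,235:395]
cv2.imwrite('pics/crop1.png',cv2.resize(im,None,fx=3,fy=3,interpolation=cv2.INTER_CUBIC)[:600])
E
```

```text
(no output)
```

View pics/crop1.png

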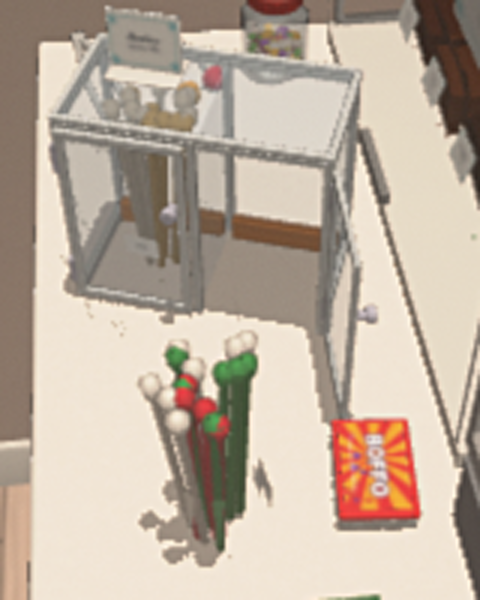

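```bash
python3 - <<'E'
from h import *
d=grab('scene')
C=lambda x,y,z:onz(d,235+(x+.5)/3-.5,85+(y+.5)/3-.5,z).round(3)
for n,a in dict(roofFL=(52,122,.192),roofFR=(335,163,.192),roofBL=(100,40,.192),roofBR=(360,72,.192),botFL=(82,298,0),botFM=(190,310,0),botFR=(325,325,0),doorTopFree=(355,262,.183),doorBotFree=(345,410,.005),knob=(368,313,.125),stickA=(203,540,.005),stickB=(220,548,.005),stickC=(237,518,.005),tinc=[(335,424,.022),(408,420,.022),(418,514,.022),(340,518,.022)]).items():
    print(n,[C(*b) for b in a] if isinstance(a,list) else C(*a))
E
```

```text
roofFL [ 0.404 -0.016  0.192]
roofFR [ 0.608 -0.09   0.192]
roofBL [0.443 0.092 0.192]
roofBR [0.647 0.02  0.192]
botFL [ 0.404 -0.013  0.   ]
botFM [ 0.498 -0.04   0.   ]
botFR [ 0.612 -0.072 -0.   ]
doorTopFree [ 0.606 -0.185  0.183]
doorBotFree [ 0.612 -0.171  0.005]
knob [ 0.62  -0.179  0.125]
stickA [ 0.488 -0.277  0.005]
stickB [ 0.499 -0.286  0.005]
stickC [ 0.514 -0.262  0.005]
tinc [array([ 0.598, -0.197,  0.022]), array([ 0.655, -0.2  ,  0.022]), array([ 0.644, -0.285,  0.022]), array([ 0.587, -0.282,  0.022])]
```

```bash
cat >> h.py <<'E'
BX=np.array([.341,.94,0])/np.hypot(.341,.94); BY=np.array([-BX[1],BX[0],0]); BAY=np.array([.579,-.010,0])
def tilt(deg,fx=None):
    X=BX if fx is None else fx; Y=np.array([-X[1],X[0],0]);a=np.radians(deg)
    z=np.sin(a)*X-np.cos(a)*np.array([0,0,1]); y=-Y
    return R.from_matrix(np.c_[np.cross(y,z),y,z])
def plan(p,Rt=None):
    s=bot.get_state(); Rc=R.from_quat(s['orientation'])
    if Rt is not None: print('rotvec',(Rc.inv()*Rt).as_rotvec().round(4))
    print('from',s['tcp_pos'].round(4),'shift cm (cur axes)',(Rc.inv().apply(p-s['tcp_pos'])*100).round(2))
    if Rt is not None: print('shift cm in new axes',(Rt.inv().apply(p-s['tcp_pos'])*100).round(2))
E
python3 - <<'E'
from h import *
d=grab('scene')
for p in [(340,288),(365,350),(350,290),(268,333),(345,378),(292,362)]: print(p,onz(d,*p,0).round(3))
plan(np.array([.43,-.46,.10]),tilt(50))
E
```

```text
(340, 288) [ 0.561 -0.34   0.   ]
(365, 350) [ 0.587 -0.472  0.   ]
(350, 290) [ 0.581 -0.348 -0.   ]
(268, 333) [ 0.409 -0.418  0.   ]
(345, 378) [ 0.542 -0.516  0.   ]
(292, 362) [ 0.451 -0.477  0.   ]
rotvec [ 0.4102  0.8045 -0.8819]
from [ 0.1513 -0.5284  0.2308] shift cm (cur axes) [28.67  1.1  13.08]
shift cm in new axes [ 0.23 23.86 20.62]
```

Request:
carry_out(steps=[0, 0, 0, 0.0373, 0.0731, -0.0802, 0.5, 0, 0, 0, 0.0373, 0.0731, -0.0802, 0.5, 0, 0, 0, 0.0373, 0.0731, -0.0802, 0.5, 0, 0, 0, 0.0373, 0.0731, -0.0802, 0.5, 0, 0, 0, 0.0373, 0.0731, -0.0802, 0.5, 0, 0, 0, 0.0373, 0.0731, -0.0802, 0.5, 0, 0, 0, 0.0373, 0.0731, -0.0802, 0.5, 0, 0, 0, 0.0373, 0.0731, -0.0802, 0.5, 0, 0, 0, 0.0373, 0.0731, -0.0802, 0.5, 0, 0, 0, 0.0373, 0.0731, -0.0802, 0.5, 0, 0, 0, 0.0373, 0.0731, -0.0802, 0.5, 0, 0, 0, 0, 0, 0, 0.5, 0, 0, 0, 0, 0, 0, 0.5])

```text
time_s: 1.28
tcp_pos: [0.1515, -0.529, 0.229]
orientation: [0.743, 0.519, 0.346, -0.243]
wrist_force: [0.8, -0.3, -0.5]
grip_width: 0.503
```

```bash
python3 - <<'E'
from h import *
plan(np.array([.43,-.46,.16]),tilt(50)); print(bot.get_state()['joints'].round(3))
E
```

```text
rotvec [-0.0003 -0.0007 -0.0023]
from [ 0.1515 -0.529   0.229 ] shift cm (cur axes) [ 5.03 23.82 16.67]
shift cm in new axes [ 4.98 23.83 16.68]
[-1.637  0.776  1.003  0.266  2.2   -1.226]
```

Request:
carry_out(steps=[0.5, 2.4, 1.7, 0, 0, 0, 0.5, 0.5, 2.4, 1.7, 0, 0, 0, 0.5, 0.5, 2.4, 1.7, 0, 0, 0, 0.5, 0.5, 2.4, 1.7, 0, 0, 0, 0.5, 0.5, 2.4, 1.7, 0, 0, 0, 0.5, 0.5, 2.4, 1.7, 0, 0, 0, 0.5, 0.5, 2.4, 1.7, 0, 0, 0, 0.5, 0.5, 2.4, 1.7, 0, 0, 0, 0.5, 0.5, 2.4, 1.7, 0, 0, 0, 0.5, 0.5, 2.4, 1.7, 0, 0, 0, 0.5, 0, 0, 0, 0, 0, 0, 0.5, 0, 0, 0, 0, 0, 0, 0.5])

```text
time_s: 2.28
tcp_pos: [0.4337, -0.4567, 0.1614]
orientation: [0.742, 0.521, 0.345, -0.242]
wrist_force: [-0.2, -0.7, 0.7]
grip_width: 0.502
```

```bash
python3 - <<'E'
from h import *
print(bot.get_state()['joints'].round(3))
for n in('top','wrist'): d=grab(n,n+'1.png')
a=cv2.imread('pics/top1.png');b=cv2.imread('pics/wrist1.png'); 
cv2.imwrite('pics/w1.png',cv2.resize(b,(800,500)))
cv2.imwrite('pics/t1.png',cv2.resize(a[120:320,200:460],(780,600),interpolation=cv2.INTER_CUBIC))
print(d['c'],d['f'],d['cx'],d['cy'],d['R'])
E
```

```text
[-1.264  0.833  1.057  0.524  1.952 -0.9  ]
[ 0.41020313 -0.51815098  0.30477788] 309.70691628693146 312.71854899963097 196.32820446497732 [[ 9.40606652e-01 -3.39498313e-01  1.48742977e-04]
 [-2.81210339e-01 -7.79360577e-01 -5.59926634e-01]
 [ 1.90210072e-01  5.26628889e-01 -8.28542179e-01]]
```

View pics/w1.png

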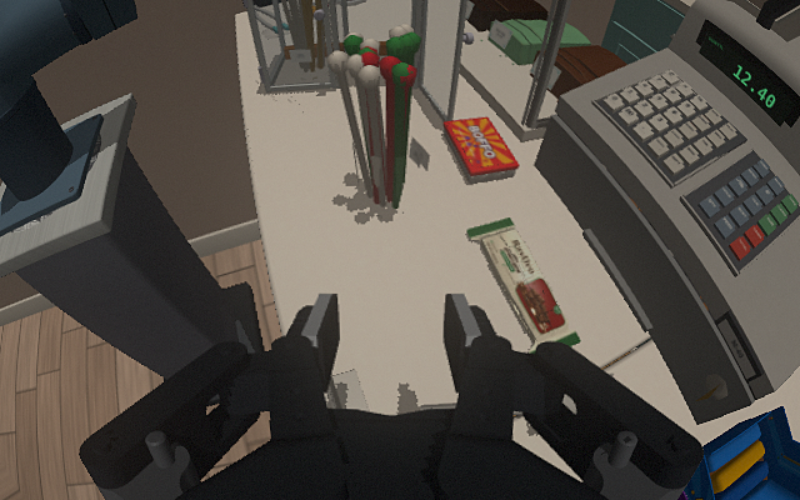

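View pics/t1.png

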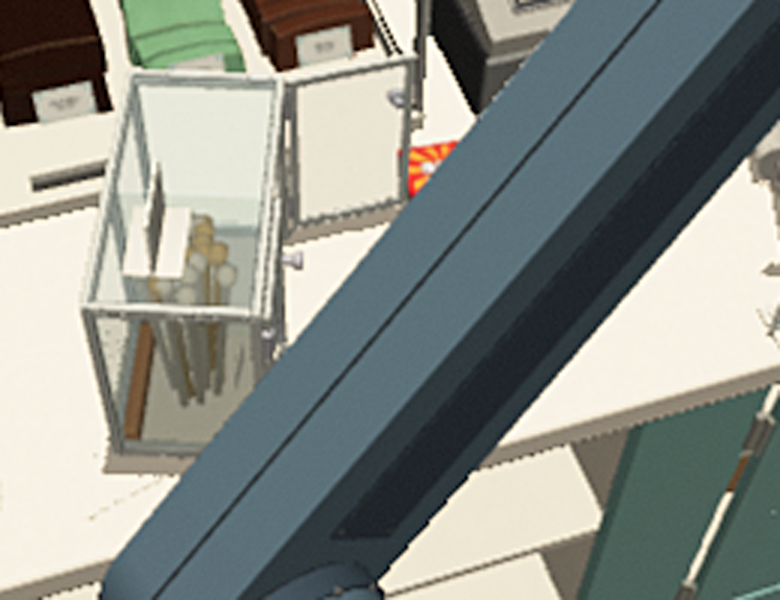

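The wrist view shows the stick feet near (375-397, 205) in 800-px coordinates, with the sticks' heads around (330-415, 35-80). The bar and tin are to the right. In the top crop the case roof corners are at (135,75), (283,80), (85,305) and (272,310), and the door's free edge runs from (410,60) to (408,200).

```bash
cat >> h.py <<'E'
def wonz(d,u,v,z):
    a=np.array([u-d['cx'],v-d['cy']]); r=np.linalg.norm(a); th=r/d['f']
    w=d['R'].T@np.append(a/r*np.sin(th),np.cos(th)); return d['c']+w*(z-d['c'][2])/w[2]
E
python3 - <<'E'
from h import *
d=grab('top')
C=lambda x,y,z:onz(d,200+(x+.5)/3-.5,120+(y+.5)/3-.5,z).round(3)
for n,a in dict(BR=(135,75,.192),FR=(283,80,.192),BL=(85,305,.192),FL=(272,310,.192),dTopHinge=(290,85,.183),dTopFree=(411,60,.183),dBotFree=(408,203,.005),dBotHinge=(292,228,.005),knob=(397,97,.125)).items(): print(n,C(*a))
b=cv2.imread('pics/wrist1.png')
im=cv2.resize(b[15:185,245:365],None,fx=4.8,fy=4.8,interpolation=cv2.INTER_CUBIC)[:600]
im=255*(im/255.)**1.8
im=cv2.resize(im[250//1:816] if 0 else im,None,fx=1,fy=1); 
im2=cv2.resize(b[80:180,250:350],None,fx=6,fy=6,interpolation=cv2.INTER_CUBIC); im2=np.clip((im2.astype(float)-100)*1.7,0,255)
cv2.imwrite('pics/w1c.png',im2)
E
```

```text
BR [0.643 0.025 0.192]
FR [ 0.604 -0.08   0.192]
BL [0.444 0.104 0.192]
FL [ 0.403 -0.012  0.192]
dTopHinge [ 0.606 -0.086  0.183]
dTopFree [ 0.604 -0.182  0.183]
dBotFree [ 0.608 -0.189  0.005]
dBotHinge [ 0.612 -0.085  0.005]
knob [ 0.623 -0.179  0.125][ WARN:0@1.164] global loadsave.cpp:1063 imwrite_ Unsupported depth image for selected encoder is fallbacked to CV_8U.
```

View pics/w1c.png

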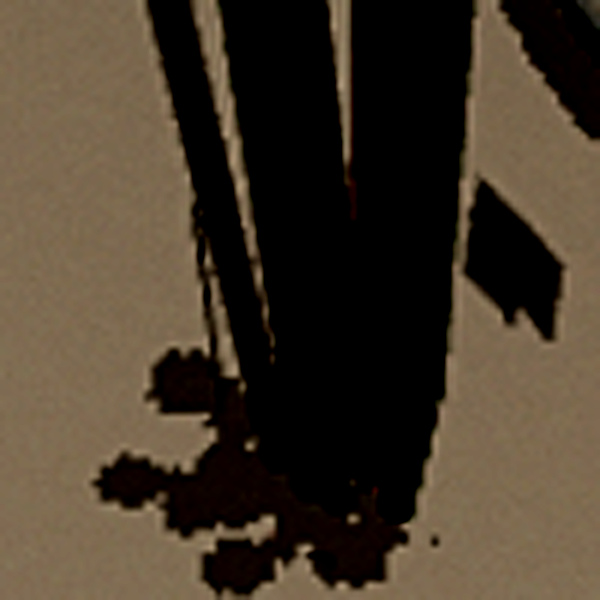

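```bash
python3 - <<'E'
from h import *
w=grab('wrist');s=grab('scene')
def wray(d,u,v):
    p=wonz(d,u,v,0)-d['c']; return d['c'],p/np.linalg.norm(p)
def tri(a,b):
    (c1,r1),(c2,r2)=wray(w,*a),ray(s,*b)
    t=np.linalg.lstsq(np.c_[r1,-r2],c2-c1,rcond=None)[0]; p,q=c1+t[0]*r1,c2+t[1]*r2
    return ((p+q)/2).round(4),np.linalg.norm(p-q).round(4)
S=lambda x,y:(235+(x+.5)/3-.5,85+(y+.5)/3-.5); W=lambda x,y:(x/1.25,y/1.25); WC=lambda x,y:(250+(x+.5)/6-.5,80+(y+.5)/6-.5)
print('label',tri(WC(515,260),S(262,480)))
print('whiteleft head',tri(W(338,62),S(150,385)))
print('green right head',tri(W(416,75),S(217,427)), tri(W(405,42),S(225,370)))
print('foot sticks',tri(WC(405,515),S(220,548)),wonz(w,*WC(405,515),0.004).round(3),wonz(w,*WC(270,470),.004).round(3))
# predicted silhouettes for axis guesses
for ax in [(.505,-.27),(.51,-.262),(.50,-.262)]:
    for r,z in((.031,0),(.035,.087)):
        a=np.linspace(0,2*np.pi,60);P=np.c_[ax[0]+r*np.cos(a),ax[1]+r*np.sin(a),0*a+z]
        q=P@w['R'].T+w['t'];n=np.linalg.norm(q[:,:2],axis=1);th=np.arctan2(n,q[:,2])
        u=q[:,:2]/n[:,None]*th[:,None]*w['f']+[w['cx'],w['cy']]; u=(u-[250,80])*6
        sc=(proj(s,P)-[235,85])*3
        print(ax,z,'wristcrop',u.min(0).round(),u.max(0).round(),'scenecrop',sc.min(0).round(),sc.max(0).round())
g=cv2.imread('pics/scene0.png')[150:290,260:350]; h=cv2.imread('pics/wrist1.png')[60:180,250:360]
cl=cv2.createCLAHE(8,(3,3))
def enh(i,k): 
    i=cv2.resize(i,None,fx=k,fy=k,interpolation=cv2.INTER_CUBIC); return cv2.merge([cl.apply(c) for c in cv2.split(i)])
a=enh(g,4);b=enh(h,3.8);H=max(len(a),len(b))
o=np.zeros((H,a.shape[1]+b.shape[1],3),np.uint8);o[:len(a),:a.shape[1]]=a;o[:len(b),a.shape[1]:]=b
cv2.imwrite('pics/enh.png',o);print(o.shape)
E
```

```text
label (array([ 0.5341, -0.2565,  0.0416]), np.float64(0.0015))
whiteleft head (array([ 0.4616, -0.2578,  0.1608]), np.float64(0.0002))
green right head (array([ 0.502 , -0.3051,  0.1683]), np.float64(0.0061)) (array([ 0.511 , -0.2634,  0.1727]), np.float64(0.0047))
foot sticks (array([ 0.4996, -0.2852,  0.0039]), np.float64(0.0007)) [ 0.5   -0.286  0.004] [ 0.477 -0.264  0.004]
(0.505, -0.27) 0 wristcrop [257. 364.] [542. 578.] scenecrop [182. 497.] [267. 569.]
(0.505, -0.27) 0.087 wristcrop [213.  45.] [596. 284.] scenecrop [170. 421.] [273. 505.]
(0.51, -0.262) 0 wristcrop [268. 336.] [549. 544.] scenecrop [188. 487.] [272. 558.]
(0.51, -0.262) 0.087 wristcrop [227.  18.] [602. 248.] scenecrop [177. 411.] [279. 494.]
(0.5, -0.262) 0 wristcrop [225. 346.] [507. 556.] scenecrop [175. 489.] [259. 560.]
(0.5, -0.262) 0.087 wristcrop [175.  28.] [553. 261.] scenecrop [162. 413.] [265. 496.]
(560, 778, 3)
```

View pics/enh.png

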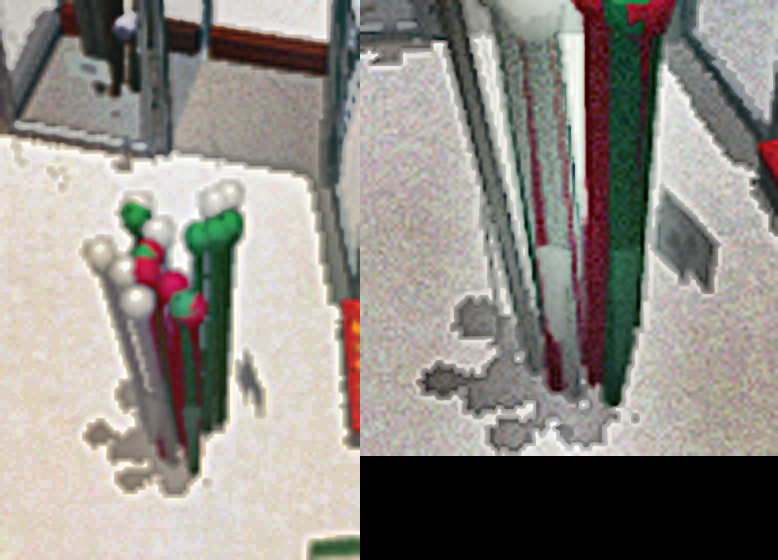

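```bash
python3 - <<'E'
from h import *
im=cv2.imread('pics/scene0.png')[300:400,235:315]; im2=cv2.imread('pics/top0.png')[170:250,430:530]
a=cv2.resize(im,(480,600),interpolation=cv2.INTER_CUBIC);b=cv2.resize(im2,(300,240))
o=np.zeros((600,780,3),np.uint8);o[:,:480]=a;o[:240,480:]=b;cv2.imwrite('pics/sign.png',o)
t=grab('top');print(onz(t,458,230,0),onz(t,487,220,0),onz(t,470,215,.05))
E
```

```text
[ 3.90499620e-01 -4.31455011e-01  1.11022302e-16] [ 0.39526381 -0.5160135   0.        ] [ 0.39320839 -0.45166048  0.05      ]
```

View pics/sign.png

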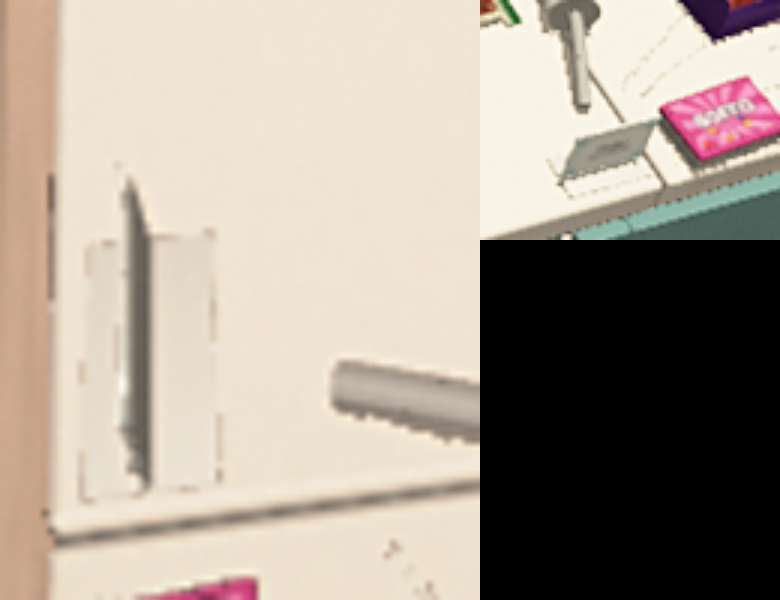

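The sign is about 5 cm tall at x ≤ 0.41, y ≈ -0.43 to -0.51, so the leaned gripper clears it. From the two views the cup axis is at about (0.501, -0.264).

```bash
python3 - <<'E'
from h import *
plan(np.array([.470,-.349,.018]),tilt(50))
E
```

```text
rotvec [ 0.0018  0.0026 -0.0007]
from [ 0.4314 -0.4589  0.1609] shift cm (cur axes) [-3.41 -0.15 18.11]
shift cm in new axes [-3.46 -0.12 18.1 ]
```

Request:
carry_out(steps=[-0.3, 0, 1.5, 0, 0, 0, 0.5, -0.3, 0, 1.5, 0, 0, 0, 0.5, -0.3, 0, 1.5, 0, 0, 0, 0.5, -0.3, 0, 1.5, 0, 0, 0, 0.5, -0.3, 0, 1.5, 0, 0, 0, 0.5, -0.3, 0, 1.5, 0, 0, 0, 0.5, -0.3, 0, 1.5, 0, 0, 0, 0.5, -0.3, 0, 1.5, 0, 0, 0, 0.5, -0.3, 0, 1.5, 0, 0, 0, 0.5, -0.3, 0, 1.5, 0, 0, 0, 0.5, -0.3, 0, 1.5, 0, 0, 0, 0.5, -0.1, -0.1, 1.5, 0, 0, 0, 0.5, 0, 0, 0, 0, 0, 0, 0.5, 0, 0, 0, 0, 0, 0, 0.5])

```text
time_s: 3.75
tcp_pos: [0.4705, -0.3488, 0.0183]
orientation: [0.742, 0.52, 0.346, -0.243]
wrist_force: [0.3, -0.2, 0.5]
grip_width: 0.5
```

```bash
python3 - <<'E'
from h import *
plan(np.array([.470,-.349,.018]),tilt(50))
d=grab('wrist','wrist2.png');b=cv2.imread('pics/wrist2.png');print(d['c'])
cv2.imwrite('pics/w2.png',cv2.resize(b[0:240,180:460],(700,600),interpolation=cv2.INTER_CUBIC))
E
```

```text
rotvec [-0.0002  0.0006 -0.0006]
from [ 0.4705 -0.3488  0.0183] shift cm (cur axes) [-0.05 -0.04 -0.01]
shift cm in new axes [-0.05 -0.04 -0.01]
[ 0.44799393 -0.4098803   0.16128861]
```

View pics/w2.png

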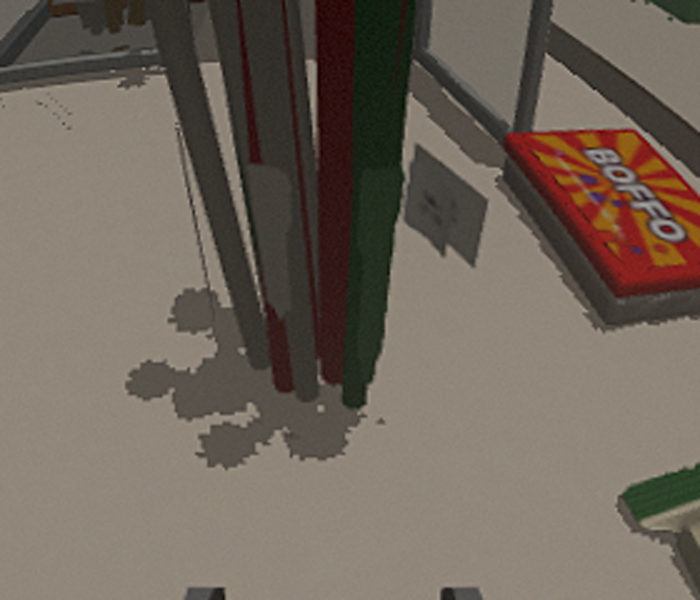

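```bash
cat >> h.py <<'E'
def wproj(d,P):
    q=np.atleast_2d(P)@d['R'].T+d['t'];n=np.linalg.norm(q[:,:2],axis=1);th=np.arctan2(n,q[:,2])
    return q[:,:2]/n[:,None]*th[:,None]*d['f']+[d['cx'],d['cy']]
E
python3 - <<'E'
from h import *
d=grab('wrist'); a=np.linspace(0,2*np.pi,180)
for ax in [(.498,-.262),(.501,-.264),(.504,-.266),(.506,-.264)]:
    print(ax)
    for z in (.015,.045,.08):
        r=.031+.004*z/.087
        u=(wproj(d,np.c_[ax[0]+r*np.cos(a),ax[1]+r*np.sin(a),0*a+z])-[180,0])*2.5
        i,j=u[:,0].argmin(),u[:,0].argmax(); print('  ',z,u[i].round(),u[j].round(), 'bottom',u[:,1].max().round())
W=lambda x,y,z:wonz(d,180+(x+.5)/2.5-.5,(y+.5)/2.5-.5,z)
f=lambda p:(np.dot(p-BAY,BX).round(4),np.dot(p-BAY,BY).round(4))
print('tcp',f(bot.get_state()['tcp_pos']))
for n,p in dict(tinL=(510,135,.022),tinNear=(612,292,.022),doorFree=(507,135,.005),postFoot=(418,52,0),label=(445,205,.042)).items():
    q=W(*p);print(n,q.round(4),f(q))
E
```

```text
(0.498, -0.262)
   0.015 [204. 331.] [434. 326.] bottom 407.0
   0.045 [184. 248.] [450. 243.] bottom 323.0
   0.08 [157. 129.] [474. 124.] bottom 194.0
(0.501, -0.264)
   0.015 [216. 330.] [447. 332.] bottom 409.0
   0.045 [198. 247.] [465. 246.] bottom 326.0
   0.08 [172. 127.] [490. 126.] bottom 197.0
(0.504, -0.266)
   0.015 [228. 332.] [459. 334.] bottom 412.0
   0.045 [211. 248.] [479. 251.] bottom 328.0
   0.08 [188. 128.] [506. 132.] bottom 199.0
(0.506, -0.264)
   0.015 [234. 325.] [463. 328.] bottom 404.0
   0.045 [217. 242.] [483. 245.] bottom 320.0
   0.08 [195. 122.] [510. 127.] bottom 192.0
tcp (np.float64(-0.3567), np.float64(-0.0143))
tinL [ 0.5951 -0.1951  0.022 ] (np.float64(-0.1686), np.float64(-0.0782))
tinNear [ 0.5797 -0.2833  0.022 ] (np.float64(-0.2567), np.float64(-0.0939))
doorFree [ 0.6116 -0.1687  0.005 ] (np.float64(-0.138), np.float64(-0.0848))
postFoot [ 0.6175 -0.0695  0.    ] (np.float64(-0.0428), np.float64(-0.0565))
label [ 0.536  -0.2566  0.042 ] (np.float64(-0.2465), np.float64(-0.0437))
```

Request:
carry_out(steps=[0.45, 0, 0.535, 0, 0, 0, 0.5, 0.45, 0, 0.535, 0, 0, 0, 0.5, 0.45, 0, 0.535, 0, 0, 0, 0.5, 0.45, 0, 0.535, 0, 0, 0, 0.5, 0.45, 0, 0.535, 0, 0, 0, 0.5, 0.45, 0, 0.535, 0, 0, 0, 0.5, 0.45, 0, 0.535, 0, 0, 0, 0.5, 0.257, 0, 0.306, 0, 0, 0, 0.5, 0.257, 0, 0.306, 0, 0, 0, 0.5, 0.257, 0, 0.306, 0, 0, 0, 0.5, 0.257, 0, 0.306, 0, 0, 0, 0.5, 0.257, 0, 0.306, 0, 0, 0, 0.5, 0.257, 0, 0.306, 0, 0, 0, 0.5, 0.257, 0, 0.306, 0, 0, 0, 0.5, 0.257, 0, 0.306, 0, 0, 0, 0.5, 0.257, 0, 0.306, 0, 0, 0, 0.5, 0.257, 0, 0.306, 0, 0, 0, 0.5])

```text
time_s: 5.27
tcp_pos: [0.5013, -0.2649, 0.0182]
orientation: [0.742, 0.521, 0.346, -0.242]
wrist_force: [-1.1, -2.4, -0.9]
grip_width: 0.505
```

```bash
python3 - <<'E'
from h import *
f=lambda p:(np.dot(p-BAY,BX).round(4),np.dot(p-BAY,BY).round(4))
s=bot.get_state();print('tcp',f(s['tcp_pos']),s['tcp_pos'],s['wrist_force'],s['joints'].round(2))
d=grab('wrist','wrist3.png');b=cv2.imread('pics/wrist3.png');print(d['c'])
cv2.imwrite('pics/w3.png',cv2.resize(b[0:250,180:460],(672,600),interpolation=cv2.INTER_CUBIC))
E
```

```text
tcp (np.float64(-0.2661), np.float64(-0.0139)) [ 0.50129406 -0.26488114  0.01821427] [-1.09337797 -2.40457952 -0.8989052 ] [-1.07  0.82  1.53  0.61  1.48 -1.  ]
[ 0.47879074 -0.32583569  0.16128917]
```

View pics/w3.png

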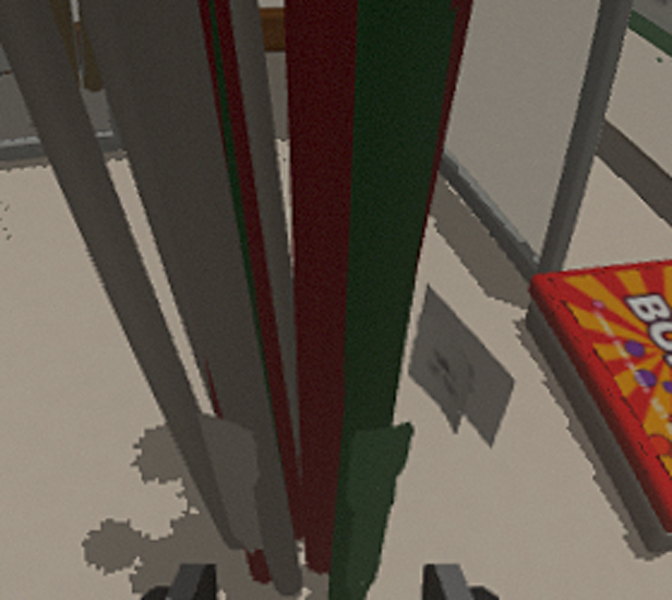

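Contact is made at about 2.6 N and the cup is sliding upright. In the wrist crop the fingertips are at (185,580) and (450,580), on either side of the stick feet at (250-350, 570). I'll continue and drift slightly toward the doorway middle.

Request:
carry_out(steps=[0.32, -0.03, 0.385, 0, 0, 0, 0.5, 0.32, -0.03, 0.385, 0, 0, 0, 0.5, 0.32, -0.03, 0.385, 0, 0, 0, 0.5, 0.32, -0.03, 0.385, 0, 0, 0, 0.5, 0.32, -0.03, 0.385, 0, 0, 0, 0.5, 0.32, -0.03, 0.385, 0, 0, 0, 0.5, 0.32, -0.03, 0.385, 0, 0, 0, 0.5, 0.32, -0.03, 0.385, 0, 0, 0, 0.5, 0.32, -0.03, 0.385, 0, 0, 0, 0.5, 0.32, -0.03, 0.385, 0, 0, 0, 0.5, 0.32, -0.03, 0.385, 0, 0, 0, 0.5, 0.32, -0.03, 0.385, 0, 0, 0, 0.5, 0.32, -0.03, 0.385, 0, 0, 0, 0.5, 0.32, -0.03, 0.385, 0, 0, 0, 0.5, 0.32, -0.03, 0.385, 0, 0, 0, 0.5, 0.32, -0.03, 0.385, 0, 0, 0, 0.5, 0.32, -0.03, 0.385, 0, 0, 0, 0.5])

```text
time_s: 6.73
tcp_pos: [0.5256, -0.183, 0.0178]
orientation: [0.742, 0.521, 0.346, -0.242]
wrist_force: [0.3, -2.1, 2.5]
grip_width: 0.498
```

```bash
python3 - <<'E'
from h import *
f=lambda p:(np.dot(p-BAY,BX).round(4),np.dot(p-BAY,BY).round(4))
s=bot.get_state();print('tcp',f(s['tcp_pos']),s['tcp_pos'],s['wrist_force'],s['joints'].round(2))
d=grab('scene','scene4.png');w=grab('wrist','wrist4.png');grab('top','top4.png')
a=cv2.resize(cv2.imread('pics/scene4.png')[95:245,240:380],None,fx=4,fy=4,interpolation=cv2.INTER_CUBIC)
b=cv2.resize(cv2.imread('pics/wrist4.png')[0:230,230:400],None,fx=1.4,fy=1.4);c=cv2.resize(cv2.imread('pics/top4.png')[125:285,215:385],None,fx=1.4,fy=1.4)
o=np.zeros((600,800,3),np.uint8);o[:,:560]=a;o[:322,562:]=b;o[324:324+224,562:]=c;cv2.imwrite('pics/m4.png',o)
E
```

```text
tcp (np.float64(-0.1808), np.float64(-0.0088)) [ 0.52556699 -0.18299321  0.01778315] [ 0.29570008 -2.05538266  2.52134496] [-0.97  0.77  1.66  0.69  1.38 -1.  ]
```

View pics/m4.png

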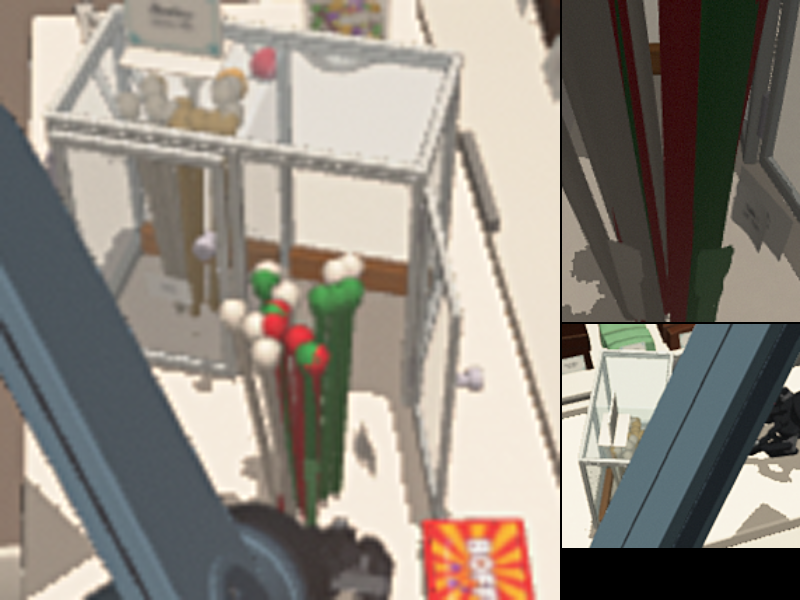

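Scene crop (4x): the cup stands upright just outside the doorway. The middle post's inner edge is at about x=243, the outer post's at about x=413, the stick heads span x=232-350, and the label is at (365,450).

```bash
python3 - <<'E'
from h import *
d=grab('scene')
f=lambda p:(np.dot(p-BAY,BX).round(4),np.dot(p-BAY,BY).round(4))
for n,p in dict(midTop=(243,168,.18),midFoot=(241,374,0),rTop=(413,186,.18),rFoot=(411,392,0),headL=(232,312,.161),headR=(350,266,.165),headF=(315,356,.168),headW=(264,350,.165),headGreenL=(266,278,.165),label=(365,450,.042),stickfoot=(310,520,.004),
 roofFL=(50,122,.192),roofFR=(418,180,.192),roofBR=(460,58,.192),roofBL=(118,12,.192)).items():
    q=onz(d,240+(p[0]+.5)/4-.5,95+(p[1]+.5)/4-.5,p[2]);print(n,q.round(4),f(q))
g=lambda q:f(np.array(q));print('before: label',g([.5341,-.2565,.04]),'headL',g([.4616,-.2578,.16]),'axis',g([.502,-.265,0]))
E
```

```text
midTop [ 0.51   -0.0546  0.18  ] (np.float64(-0.0654), np.float64(0.0497))
midFoot [ 0.5026 -0.041   0.    ] (np.float64(-0.0552), np.float64(0.0612))
rTop [ 0.6021 -0.0821  0.18  ] (np.float64(-0.0599), np.float64(-0.0463))
rFoot [ 0.6106 -0.0707  0.    ] (np.float64(-0.0463), np.float64(-0.0504))
headL [ 0.4951 -0.1503  0.161 ] (np.float64(-0.1605), np.float64(0.0311))
headR [ 0.5609 -0.1266  0.165 ] (np.float64(-0.1158), np.float64(-0.0228))
headF [ 0.5338 -0.1948  0.168 ] (np.float64(-0.1891), np.float64(-0.0205))
headW [ 0.5088 -0.1844  0.165 ] (np.float64(-0.1879), np.float64(0.0065))
headGreenL [ 0.5151 -0.1305  0.165 ] (np.float64(-0.1351), np.float64(0.019))
label [ 0.5679 -0.1522  0.042 ] (np.float64(-0.1375), np.float64(-0.0381))
stickfoot [ 0.5329 -0.1704  0.004 ] (np.float64(-0.1665), np.float64(-0.0114))
roofFL [ 0.404  -0.0148  0.192 ] (np.float64(-0.0641), np.float64(0.1628))
roofFR [ 0.6027 -0.0919  0.192 ] (np.float64(-0.0689), np.float64(-0.0502))
roofBR [0.6466 0.0184 0.192 ] (np.float64(0.0498), np.float64(-0.0538))
roofBL [0.4457 0.0931 0.192 ] (np.float64(0.0515), np.float64(0.1604))
before: label (np.float64(-0.247), np.float64(-0.0419)) headL (np.float64(-0.273), np.float64(0.0259)) axis (np.float64(-0.266), np.float64(-0.0146))
```

Request:
carry_out(steps=[0.32, -0.05, 0.385, 0, 0, 0, 0.5, 0.32, -0.05, 0.385, 0, 0, 0, 0.5, 0.32, -0.05, 0.385, 0, 0, 0, 0.5, 0.32, -0.05, 0.385, 0, 0, 0, 0.5, 0.32, -0.05, 0.385, 0, 0, 0, 0.5, 0.32, -0.05, 0.385, 0, 0, 0, 0.5, 0.32, -0.05, 0.385, 0, 0, 0, 0.5, 0.32, -0.05, 0.385, 0, 0, 0, 0.5, 0.32, -0.05, 0.385, 0, 0, 0, 0.5, 0.32, 0, 0.385, 0, 0, 0, 0.5])

```text
time_s: 7.77
tcp_pos: [0.5383, -0.1343, 0.0174]
orientation: [0.742, 0.521, 0.346, -0.242]
wrist_force: [-0.7, -1.5, 0.4]
grip_width: 0.505
```

```bash
python3 - <<'E'
from h import *
f=lambda p:(np.dot(p-BAY,BX).round(4),np.dot(p-BAY,BY).round(4))
s=bot.get_state();print('tcp',f(s['tcp_pos']),s['tcp_pos'],s['wrist_force'])
E
```

```text
tcp (np.float64(-0.1307), np.float64(-0.0041)) [ 0.53827165 -0.13426294  0.01742948] [-0.70638542 -1.51837651  0.44013959]
```

Lateral position is as planned. Pushing on into the doorway.

Request:
carry_out(steps=[0.26, 0, 0.306, 0, 0, 0, 0.5, 0.26, 0, 0.306, 0, 0, 0, 0.5, 0.26, 0, 0.306, 0, 0, 0, 0.5, 0.26, 0, 0.306, 0, 0, 0, 0.5, 0.26, 0, 0.306, 0, 0, 0, 0.5, 0.26, 0, 0.306, 0, 0, 0, 0.5, 0.26, 0, 0.306, 0, 0, 0, 0.5, 0.26, 0, 0.306, 0, 0, 0, 0.5, 0.26, 0, 0.306, 0, 0, 0, 0.5, 0.26, 0, 0.306, 0, 0, 0, 0.5, 0.26, 0, 0.306, 0, 0, 0, 0.5, 0.26, 0, 0.306, 0, 0, 0, 0.5])

```text
time_s: 8.77
tcp_pos: [0.5547, -0.0891, 0.0176]
orientation: [0.742, 0.521, 0.346, -0.242]
wrist_force: [-0.2, -1.3, 0.2]
grip_width: 0.502
```

```bash
python3 - <<'E'
from h import *
f=lambda p:(np.dot(p-BAY,BX).round(4),np.dot(p-BAY,BY).round(4))
s=bot.get_state();print('tcp',f(s['tcp_pos']),s['tcp_pos'],s['wrist_force'])
d=grab('scene','scene5.png'); b=cv2.imread('pics/scene4.png').astype(int);a=cv2.imread('pics/scene5.png').astype(int)
# find label: search template from scene4
t=cv2.imread('pics/scene4.png')[203:214,327:336]
r=cv2.matchTemplate(cv2.imread('pics/scene5.png')[150:215,315:365],t,cv2.TM_CCOEFF_NORMED);_,m,_,l=cv2.minMaxLoc(r)
u=np.array(l)+[315+4,150+5];print('label',m,u,f(onz(d,*u,.042)),'old',f(onz(d,331,208,.042)))
# red heads
import sys
h=cv2.cvtColor(cv2.imread('pics/scene4.png'),cv2.COLOR_BGR2HSV);h5=cv2.cvtColor(cv2.imread('pics/scene5.png'),cv2.COLOR_BGR2HSV)
for k in(h,h5):
    g=cv2.inRange(k,(45,90,30),(85,255,255))[95:230,290:350]; ys,xs=np.nonzero(g); print('green',len(xs),xs.min()+290,xs.max()+290,ys.min()+95,ys.max()+95)
E
```

```text
tcp (np.float64(-0.0826), np.float64(-0.0042)) [ 0.55473412 -0.08911036  0.01764397] [-0.16890389 -1.31386306  0.15512573]
label 0.6523949503898621 [337 179] (np.float64(-0.0421), np.float64(-0.034)) old (np.float64(-0.1401), np.float64(-0.0389))
green 220 303 330 163 217
green 136 313 335 138 189
```

Request:
carry_out(steps=[0.26, 0, 0.306, 0, 0, 0, 0.5, 0.26, 0, 0.306, 0, 0, 0, 0.5, 0.26, 0, 0.306, 0, 0, 0, 0.5, 0.26, 0, 0.306, 0, 0, 0, 0.5, 0.26, 0, 0.306, 0, 0, 0, 0.5, 0.26, 0, 0.306, 0, 0, 0, 0.5])

```text
time_s: 9.32
tcp_pos: [0.5629, -0.0664, 0.0178]
orientation: [0.742, 0.521, 0.346, -0.242]
wrist_force: [-0.4, -1.7, -1.6]
grip_width: 0.504
```

Request:
carry_out(steps=[0.26, 0, 0.306, 0, 0, 0, 0.5, 0.26, 0, 0.306, 0, 0, 0, 0.5, 0.26, 0, 0.306, 0, 0, 0, 0.5, 0.2, 0, 0.23, 0, 0, 0, 0.5, 0.13, 0, 0.15, 0, 0, 0, 0.5, 0, 0, 0, 0, 0, 0, 0.5])

```text
time_s: 9.82
tcp_pos: [0.5686, -0.0502, 0.0179]
orientation: [0.742, 0.521, 0.346, -0.242]
wrist_force: [-0.1, -0.5, -0.3]
grip_width: 0.502
```

```bash
python3 - <<'E'
from h import *
f=lambda p:(np.dot(p-BAY,BX).round(4),np.dot(p-BAY,BY).round(4))
s=bot.get_state();print('tcp',f(s['tcp_pos']),s['tcp_pos'],s['wrist_force'])
d=grab('scene','scene6.png')
i6=cv2.imread('pics/scene6.png')
for n,t,o in(('4',cv2.imread('pics/scene4.png')[203:214,327:336],(331,208)),('5',cv2.imread('pics/scene5.png')[174:185,333:342],(337,179))):
    r=cv2.matchTemplate(i6[140:200,320:355],t,cv2.TM_CCOEFF_NORMED);_,m,_,l=cv2.minMaxLoc(r)
    u=np.array(l)+[324,145];print('label',m,u,f(onz(d,*u,.042)),'ref',f(onz(d,*o,.042)))
E
```

```text
tcp (np.float64(-0.0414), np.float64(-0.004)) [ 0.56864011 -0.05023095  0.01793247] [-0.05128042 -0.47113996 -0.33523927]
label 0.6880297660827637 [345 146] (np.float64(0.0897), np.float64(-0.0306)) ref (np.float64(-0.1401), np.float64(-0.0389))
label 0.5515044927597046 [344 146] (np.float64(0.0891), np.float64(-0.0279)) ref (np.float64(-0.0421), np.float64(-0.034))
```

Request:
carry_out(steps=[0.13, 0, 0.153, 0, 0, 0, 0.5, 0.13, 0, 0.153, 0, 0, 0, 0.5, 0.13, 0, 0.153, 0, 0, 0, 0.5, 0, 0, 0, 0, 0, 0, 0.5])

```text
time_s: 10.2
tcp_pos: [0.5708, -0.0452, 0.018]
orientation: [0.742, 0.521, 0.346, -0.242]
wrist_force: [-1.7, -1.2, 0.7]
grip_width: 0.501
```

```bash
python3 - <<'E'
from h import *
f=lambda p:(np.dot(p-BAY,BX).round(4),np.dot(p-BAY,BY).round(4))
s=bot.get_state();print('tcp',f(s['tcp_pos']),s['tcp_pos'],s['wrist_force'])
grab('scene','scene7.png')
E
```

```text
tcp (np.float64(-0.0359), np.float64(-0.0043)) [ 0.5707818  -0.04519744  0.01796548] [-1.71227868 -1.196821    0.68970464]
```

```bash
python3 - <<'E'
from h import *
d=grab('scene')
for p in [(388,235,0),(392,225,.0),(372,165,.0),(356,128,0)]: print(p,onz(d,*p).round(3))
# post top seen at (432,25); height along vertical above foot
for z in (.1,.2,.3,.4): print(z,proj(d,np.r_[onz(d,390,232,0)[:2],z]).round())
E
```

```text
(388, 235, 0) [ 0.695 -0.218  0.   ]
(392, 225, 0.0) [ 0.711 -0.191  0.   ]
(372, 165, 0.0) [0.71  0.023 0.   ]
(356, 128, 0) [0.697 0.195 0.   ]
0.1 [[396. 204.]]
0.2 [[404. 170.]]
0.3 [[413. 129.]]
0.4 [[425.  78.]]
```

Request:
carry_out(steps=[-0.13, 0, -0.153, 0, 0, 0, 0.5, -0.26, 0, -0.306, 0, 0, 0, 0.5, -0.45, 0, -0.535, 0, 0, 0, 0.5, -0.6, 0, -0.72, 0, 0, 0, 0.5, -0.9, 0, -1.07, 0, 0, 0, 0.5, -0.9, 0, -1.07, 0, 0, 0, 0.5, -0.9, 0, -1.07, 0, 0, 0, 0.5, -0.9, 0, -1.07, 0, 0, 0, 0.5, -0.9, 0, -1.07, 0, 0, 0, 0.4, -0.9, 0, -1.07, 0, 0, 0, 0.2, -0.9, 0, -1.07, 0, 0, 0, 0, -0.9, 0, -1.07, 0, 0, 0, 0, -0.9, 0, -1.07, 0, 0, 0, 0, 0, 0, 0, 0, 0, 0, 0])

```text
time_s: 11.47
tcp_pos: [0.52, -0.188, 0.0177]
orientation: [0.743, 0.52, 0.346, -0.241]
wrist_force: [0.2, -0.6, 0.4]
grip_width: 0.002
```

```bash
python3 - <<'E'
from h import *
f=lambda p:(np.dot(p-BAY,BX).round(4),np.dot(p-BAY,BY).round(4))
s=bot.get_state();print('tcp',f(s['tcp_pos']),s['tcp_pos'],s['wrist_force'],s['grip_width'])
a=cv2.imread('pics/scene7.png')
d=grab('scene','scene8.png');w=grab('wrist','wrist8.png')
b=cv2.resize(cv2.imread('pics/wrist8.png')[0:220,160:480],(496,341));c=cv2.resize(cv2.imread('pics/scene8.png')[95:245,250:400],(300,300),interpolation=cv2.INTER_CUBIC)
o=np.zeros((341,800,3),np.uint8);o[:,:496]=b;o[:300,500:]=c;cv2.imwrite('pics/m8.png',o)
E
```

```text
tcp (np.float64(-0.1874), np.float64(-0.0052)) [ 0.51995066 -0.18795951  0.01770868] [ 0.15394581 -0.5616555   0.40026535] 0.001539309688169007
```

Request:
carry_out(steps=[0.355, 0, -1.21, 0, 0, 0, 0, 0.355, 0, -1.21, 0, 0, 0, 0, 0.355, 0, -1.21, 0, 0, 0, 0, 0.355, 0, -1.21, 0, 0, 0, 0, 0, 1.4, 0, 0, 0, 0, 0, 0, 1.4, 0, 0, 0, 0, 0, 0, 1.4, 0, 0, 0, 0, 0, 0, 1.4, 0, 0, 0, 0, 0, 0, 1.4, 0, 0, 0, 0, 0, 0, 1.4, 0, 0, 0, 0, 0, 0, 1.4, 0, 0, 0, 0, 0, 0, 1.3, 0, 0, 0, 0, 0, 0, 0, 0, 0, 0, 0, 0, 0, 0, 0, 0, 0, 0, 0])

```text
time_s: 12.73
tcp_pos: [0.6151, -0.2488, 0.0608]
orientation: [0.742, 0.521, 0.345, -0.242]
wrist_force: [-0.5, -0.9, 0.4]
grip_width: 0.001
```

```bash
python3 - <<'E'
from h import *
f=lambda p:(np.dot(p-BAY,BX).round(4),np.dot(p-BAY,BY).round(4))
s=bot.get_state();print('tcp',f(s['tcp_pos']),s['tcp_pos'],s['wrist_force'])
r=np.linspace(.085,.072,17);a=np.linspace(1.92,-.03,17)
c=np.c_[-.065-r*np.sin(a),-.056+r*np.cos(a)]+np.c_[-np.cos(a),-np.sin(a)]*(.0025+.008*abs(np.cos(a))+.015*abs(np.sin(a)))[:,None]
D=np.diff(c,axis=0)*100
print(c[0],c[-1]);print(np.c_[D[:,0]*.643,-D[:,1],D[:,0]*.766].round(2).tolist())
E
```

```text
tcp (np.float64(-0.2122), np.float64(-0.1153)) [ 0.61507891 -0.24877489  0.06078458] [-0.4941326  -0.89625501  0.38928302]
[-0.13825547 -0.10324783] [-0.07378173  0.01629594]
[[-0.29, -0.98, -0.34], [-0.21, -1.05, -0.25], [-0.12, -1.07, -0.14], [-0.04, -0.93, -0.05], [0.03, -0.94, 0.03], [0.1, -0.95, 0.12], [0.17, -0.94, 0.21], [0.25, -0.91, 0.3], [0.33, -0.86, 0.39], [0.4, -0.8, 0.48], [0.47, -0.72, 0.56], [0.54, -0.62, 0.64], [0.59, -0.5, 0.7], [0.63, -0.37, 0.76], [0.66, -0.23, 0.79], [0.62, -0.09, 0.74]]
```

Request:
carry_out(steps=[0.48, 0, 0.57, 0, 0, 0, 0, 0.48, 0, 0.57, 0, 0, 0, 0, 0.48, 0, 0.57, 0, 0, 0, 0, 0.48, 0, 0.57, 0, 0, 0, 0, 0.48, 0, 0.57, 0, 0, 0, 0, 0.48, 0, 0.57, 0, 0, 0, 0, 0.48, 0, 0.57, 0, 0, 0, 0, 0.48, 0, 0.57, 0, 0, 0, 0, 0.48, 0, 0.57, 0, 0, 0, 0, 0.48, 0, 0.57, 0, 0, 0, 0, 0, 0, 0, 0, 0, 0, 0])

```text
time_s: 13.65
tcp_pos: [0.6437, -0.1881, 0.0602]
orientation: [0.746, 0.521, 0.344, -0.232]
wrist_force: [0.3, -26.2, -0.2]
grip_width: 0.002
```

Request:
carry_out(steps=[-0.48, 0, -0.57, 0, 0, 0, 0, -0.48, 0, -0.57, 0, 0, 0, 0, -0.48, 0, -0.57, 0, 0, 0, 0, -0.48, 0, -0.57, 0, 0, 0, 0, 0, 0, 0, 0, 0, 0, 0])

```text
time_s: 14.07
tcp_pos: [0.6299, -0.2074, 0.0598]
orientation: [0.742, 0.52, 0.346, -0.242]
wrist_force: [-0.1, -0.6, -0.1]
grip_width: -0.001
```

```bash
python3 - <<'E'
from h import *
f=lambda p:(np.dot(p-BAY,BX).round(4),np.dot(p-BAY,BY).round(4))
s=bot.get_state();print('tcp',f(s['tcp_pos']),s['tcp_pos'],s['wrist_force'])
grab('scene','scene9.png');w=grab('wrist','wrist9.png');grab('top','top9.png')
a=cv2.resize(cv2.imread('pics/scene9.png')[95:255,250:400],(375,400),interpolation=cv2.INTER_CUBIC)
b=cv2.resize(cv2.imread('pics/wrist9.png'),(800,500))[100:,:][:,200:620]
c=cv2.resize(cv2.imread('pics/top9.png')[120:280,230:390],(200,200),interpolation=cv2.INTER_CUBIC)
o=np.zeros((600,800,3),np.uint8);o[:400,:375]=a;o[:400,378:798]=b;o[400:,:200]=c
o[400:,200:480]=cv2.resize(cv2.imread('pics/scene7.png')[95:245,240:450],(280,200));cv2.imwrite('pics/m9.png',o)
E
```

```text
tcp (np.float64(-0.1682), np.float64(-0.1152)) [ 0.62988827 -0.20740667  0.05975124] [-0.09682561 -0.61269949 -0.06502307]
```

View pics/m9.png

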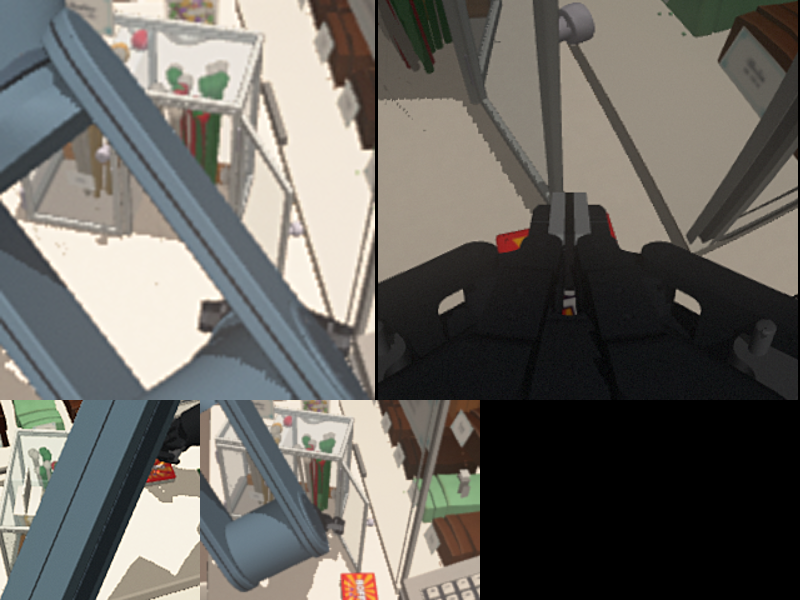

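The cup stands upright inside the case, with its sticks visible behind the panes. In the wrist part of the picture the door's free bottom corner is at about (550,195), directly ahead of the fingertips at (570,195), so I ran into the door edge. I'll measure and shift outward.

```bash
python3 - <<'E'
from h import *
f=lambda p:(np.dot(p-BAY,BX).round(4),np.dot(p-BAY,BY).round(4))
w=grab('wrist');W=lambda x,y,z:wonz(w,(x-378+200+.5)/1.25-.5,(y+100+.5)/1.25-.5,z)
for n,p in dict(free=(550,194,.005),freeR=(562,192,.005),hingefoot=(470,95,.005),knob=(577,22,.125),knobR=(592,22,.125),post=(690,240,0),railend=(572,45,0)).items(): q=W(*p);print(n,q.round(4),f(q))
s=grab('scene')
S=lambda x,y,z:onz(s,250+(x+.5)/2.5-.5,95+(y+.5)/2.5-.5,z)
for n,p in dict(topfree=(293,190,.183),knob=(296,229,.125)).items(): q=S(*p);print(n,q.round(4),f(q))
print((wproj(w,bot.get_state()['tcp_pos'])*1.25-[0,100]+[178,0]).round())
E
```

```text
free [ 0.6317 -0.1681  0.005 ] (np.float64(-0.1306), np.float64(-0.1034))
freeR [ 0.6386 -0.1692  0.005 ] (np.float64(-0.1293), np.float64(-0.1103))
hingefoot [ 0.6026 -0.0763  0.005 ] (np.float64(-0.0543), np.float64(-0.0448))
knob [ 0.6447 -0.1722  0.125 ] (np.float64(-0.1301), np.float64(-0.117))
knobR [ 0.6493 -0.1738  0.125 ] (np.float64(-0.13), np.float64(-0.1219))
post [ 0.6972 -0.2216  0.    ] (np.float64(-0.1586), np.float64(-0.1833))
railend [ 0.6894 -0.0471  0.    ] (np.float64(0.0028), np.float64(-0.1164))
topfree [ 0.6343 -0.1851  0.183 ] (np.float64(-0.1457), np.float64(-0.1117))
knob [ 0.6446 -0.1741  0.125 ] (np.float64(-0.1319), np.float64(-0.1176))
[[570. 211.]]
```

Request:
carry_out(steps=[-0.64, 0, -0.77, 0, 0, 0, 0, -0.64, 0, -0.77, 0, 0, 0, 0, 1.7, 0, -1.41, 0, 0, 0, 0, 1.7, 0, -1.41, 0, 0, 0, 0, 1.7, 0, -1.41, 0, 0, 0, 0, 1.7, 0, -1.41, 0, 0, 0, 0, 1.7, 0, -1.41, 0, 0, 0, 0, 1.7, 0, -1.41, 0, 0, 0, 0, 1.7, 0, -1.41, 0, 0, 0, 0, 1.7, 0, -1.41, 0, 0, 0, 0, 1.7, 0, -1.41, 0, 0, 0, 0, 1.7, 0, -1.41, 0, 0, 0, 0, 0, 0, 0, 0, 0, 0, 0])

```text
time_s: 15.4
tcp_pos: [0.6247, -0.2255, 0.2861]
orientation: [0.742, 0.522, 0.346, -0.238]
wrist_force: [-0.6, -0.3, -0.2]
grip_width: -0.001
```

```bash
python3 - <<'E'
from h import *
n=np.array([.96,.277,0]);n/=np.linalg.norm(n)
plan(np.array([.660,-.138,.28]),tilt(30,n)); s=bot.get_state();print(s['joints'].round(2),s['wrist_force'])
v=(R.from_quat(s['orientation']).inv()*tilt(30,n)).as_rotvec();print(np.linalg.norm(v),(v/10).round(4))
E
```

```text
rotvec [-0.6008 -0.3223  0.7313]
from [ 0.6247 -0.2255  0.2861] shift cm (cur axes) [5.63 0.33 7.6 ]
shift cm in new axes [ 4.73 -7.43  3.44]
[-0.89  0.6   1.18  0.74  1.82 -0.53] [-0.58122826 -0.34526291 -0.17374168]
0.999836803731402 [-0.0601 -0.0322  0.0731]
```

Request:
carry_out(steps=[0, 0, 0, -0.0601, -0.0322, 0.0731, 0, 0, 0, 0, -0.0601, -0.0322, 0.0731, 0, 0, 0, 0, -0.0601, -0.0322, 0.0731, 0, 0, 0, 0, -0.0601, -0.0322, 0.0731, 0, 0, 0, 0, -0.0601, -0.0322, 0.0731, 0, 0, 0, 0, -0.0601, -0.0322, 0.0731, 0, 0, 0, 0, -0.0601, -0.0322, 0.0731, 0, 0, 0, 0, -0.0601, -0.0322, 0.0731, 0, 0, 0, 0, -0.0601, -0.0322, 0.0731, 0, 0, 0, 0, -0.0601, -0.0322, 0.0731, 0, 0, 0, 0, 0, 0, 0, 0])

```text
time_s: 16.32
tcp_pos: [0.6237, -0.2224, 0.2821]
orientation: [0.957, 0.134, 0.254, -0.038]
wrist_force: [-0.2, -0.0, 1.4]
grip_width: 0.0
```

```bash
python3 - <<'E'
from h import *
n=np.array([.96,.277,0]);n/=np.linalg.norm(n)
plan(np.array([.660,-.138,.28]),tilt(30,n));plan(np.array([.660,-.138,.155]))
s=bot.get_state();print(s['joints'].round(2),s['wrist_force'])
E
```

```text
rotvec [-0.0041  0.0044 -0.0033]
from [ 0.6237 -0.2224  0.2821] shift cm (cur axes) [ 4.93 -7.11  3.1 ]
shift cm in new axes [ 4.94 -7.11  3.09]
from [ 0.6237 -0.2224  0.2821] shift cm (cur axes) [-1.27 -7.04 13.95]
[-0.75  0.22  1.57  0.5   1.12  0.37] [-0.20241097 -0.01925961  1.35829941]
```

Request:
carry_out(steps=[0.82, -1.18, 0.52, 0, 0, 0, 0, 0.82, -1.18, 0.52, 0, 0, 0, 0, 0.82, -1.18, 0.52, 0, 0, 0, 0, 0.82, -1.18, 0.52, 0, 0, 0, 0, 0.82, -1.18, 0.52, 0, 0, 0, 0, 0.82, -1.18, 0.52, 0, 0, 0, 0, -0.62, 0, 1.085, 0, 0, 0, 0, -0.62, 0, 1.085, 0, 0, 0, 0, -0.62, 0, 1.085, 0, 0, 0, 0, -0.62, 0, 1.085, 0, 0, 0, 0, -0.62, 0, 1.085, 0, 0, 0, 0, -0.62, 0, 1.085, 0, 0, 0, 0, -0.62, 0, 1.085, 0, 0, 0, 0, 0, 0, 0, 0, 0, 0, 0])

```text
time_s: 17.48
tcp_pos: [0.6583, -0.139, 0.1872]
orientation: [0.958, 0.135, 0.251, -0.042]
wrist_force: [-1.0, 0.3, -0.4]
grip_width: -0.001
```

Request:
carry_out(steps=[-0.31, 0, 0.54, 0, 0, 0, 0, -0.31, 0, 0.54, 0, 0, 0, 0, -0.31, 0, 0.54, 0, 0, 0, 0])

```text
time_s: 17.73
tcp_pos: [0.6603, -0.1395, 0.1728]
orientation: [0.957, 0.135, 0.254, -0.039]
wrist_force: [0.0, -0.0, -0.6]
grip_width: 0.001
```

Request:
carry_out(steps=[-0.31, 0, 0.54, 0, 0, 0, 0, -0.31, 0, 0.54, 0, 0, 0, 0, -0.31, 0, 0.54, 0, 0, 0, 0, 0, 0, 0, 0, 0, 0, 0])

```text
time_s: 18.07
tcp_pos: [0.6592, -0.1383, 0.1524]
orientation: [0.957, 0.135, 0.253, -0.04]
wrist_force: [-0.5, 0.9, -0.7]
grip_width: -0.001
```

```bash
python3 - <<'E'
from h import *
f=lambda p:(np.dot(p-BAY,BX).round(4),np.dot(p-BAY,BY).round(4))
s=bot.get_state();print('tcp',f(s['tcp_pos']),s['tcp_pos'],s['wrist_force']);Rc=R.from_quat(s['orientation'])
# arc about hinge from present azimuth, turning closing direction (clockwise seen as decreasing a), 1.0 rad
p=np.array(f(s['tcp_pos']))-[-.065,-.056];rr=np.hypot(*p);a0=np.arctan2(-p[0],p[1]);print(rr,a0)
a=np.linspace(a0,a0-1.0,13);q=np.c_[-rr*np.sin(a),rr*np.cos(a)]
D=np.diff(q,axis=0);W=D[:,:1]*BX+D[:,1:]*BY
print((Rc.inv().apply(W)*100).round(2).tolist())
E
```

```text
tcp (np.float64(-0.0932), np.float64(-0.1191)) [ 0.6592074  -0.13827584  0.15239356] [-0.54936794  0.89028328 -0.69422075]
0.06911475963931292 2.7213116205788235
[[-0.44, 0.27, -0.26], [-0.46, 0.22, -0.26], [-0.48, 0.18, -0.27], [-0.49, 0.13, -0.28], [-0.49, 0.08, -0.28], [-0.5, 0.04, -0.28], [-0.5, -0.01, -0.28], [-0.5, -0.06, -0.28], [-0.49, -0.11, -0.28], [-0.48, -0.15, -0.27], [-0.47, -0.2, -0.27], [-0.45, -0.24, -0.26]]
```

Request:
carry_out(steps=[-0.44, 0.27, -0.26, 0, 0, 0, 0, -0.46, 0.22, -0.26, 0, 0, 0, 0, -0.48, 0.18, -0.27, 0, 0, 0, 0, -0.49, 0.13, -0.28, 0, 0, 0, 0, -0.49, 0.08, -0.28, 0, 0, 0, 0, -0.5, 0.04, -0.28, 0, 0, 0, 0, -0.5, 0, -0.28, 0, 0, 0, 0, -0.5, -0.06, -0.28, 0, 0, 0, 0, -0.49, -0.11, -0.28, 0, 0, 0, 0, -0.48, -0.15, -0.27, 0, 0, 0, 0, -0.47, -0.2, -0.27, 0, 0, 0, 0, -0.45, -0.24, -0.26, 0, 0, 0, 0, -0.43, -0.29, -0.25, 0, 0, 0, 0, -0.41, -0.33, -0.23, 0, 0, 0, 0, -0.37, -0.36, -0.22, 0, 0, 0, 0, -0.34, -0.4, -0.2, 0, 0, 0, 0])

```text
time_s: 19.4
tcp_pos: [0.5752, -0.1502, 0.1541]
orientation: [0.957, 0.135, 0.254, -0.039]
wrist_force: [-0.1, -0.4, -0.2]
grip_width: -0.001
```

```bash
python3 - <<'E'
from h import *
f=lambda p:(np.dot(p-BAY,BX).round(4),np.dot(p-BAY,BY).round(4))
s=bot.get_state();print('tcp',f(s['tcp_pos']),s['tcp_pos'],s['wrist_force'],s['joints'].round(2));Rc=R.from_quat(s['orientation'])
p=np.array(f(s['tcp_pos']))-[-.065,-.056];print(np.hypot(*p),np.arctan2(-p[0],p[1]))
print('up 1cm',Rc.inv().apply([0,0,1]).round(3),'BX',Rc.inv().apply(BX).round(3),'BY',Rc.inv().apply(BY).round(3))
# knob search: bright/violet-ish steel knob in scene image; predicted knob pixel vs door angle
d=grab('scene','scene10.png')
for a in np.arange(.6,2.3,.2):
    k=np.array([-.065,-.056])+.089*np.array([-np.sin(a),np.cos(a)])+.018*np.array([-np.cos(a),-np.sin(a)]);P=BAY+k[0]*BX+k[1]*BY+[0,0,.125]
    e=np.array([-.065,-.056])+.106*np.array([-np.sin(a),np.cos(a)]);E=BAY+e[0]*BX+e[1]*BY
    u=proj(d,[P,E+[0,0,.183],E+[0,0,.005]]).round(); print(a.round(1),u.tolist())
E
```

```text
tcp (np.float64(-0.133), np.float64(-0.0443)) [ 0.57523495 -0.15016822  0.15410012] [-0.0981488  -0.41599428 -0.17684176] [-0.71  0.22  1.93  0.62  0.8   0.19]
0.06899920289394654 1.4004058579801748
up 1cm [ 0.497 -0.007 -0.868] BX [ 0.508 -0.808  0.297] BY [-0.704 -0.588 -0.398]
0.6 [[312.0, 177.0], [301.0, 154.0], [304.0, 208.0]]
0.8 [[317.0, 181.0], [306.0, 160.0], [308.0, 214.0]]
1.0 [[324.0, 185.0], [312.0, 165.0], [313.0, 220.0]]
1.2 [[331.0, 188.0], [320.0, 170.0], [320.0, 224.0]]
1.4 [[339.0, 190.0], [329.0, 173.0], [328.0, 227.0]]
1.6 [[348.0, 190.0], [339.0, 175.0], [336.0, 229.0]]
1.8 [[356.0, 190.0], [350.0, 176.0], [345.0, 230.0]]
2.0 [[364.0, 188.0], [360.0, 175.0], [354.0, 229.0]]
2.2 [[371.0, 185.0], [370.0, 173.0], [363.0, 227.0]]
```

```bash
python3 - <<'E'
import numpy as np
r=.069;a=np.linspace(1.40,.36,13);q=np.c_[-r*np.sin(a),r*np.cos(a)];D=np.diff(q,axis=0)*100
print((D[:,:1]*np.array([.508,-.808,.297])+D[:,1:]*np.array([-.704,-.588,-.398])).round(2).tolist())
E
```

```text
[[-0.35, -0.45, -0.19], [-0.31, -0.48, -0.17], [-0.27, -0.51, -0.15], [-0.24, -0.53, -0.13], [-0.19, -0.55, -0.11], [-0.15, -0.57, -0.08], [-0.11, -0.58, -0.06], [-0.06, -0.59, -0.03], [-0.02, -0.6, -0.01], [0.03, -0.6, 0.02], [0.07, -0.59, 0.04], [0.11, -0.58, 0.07]]
```

Request:
carry_out(steps=[0.25, 0, -0.43, 0, 0, 0, 0, 0.25, 0, -0.43, 0, 0, 0, 0, -0.35, -0.45, -0.19, 0, 0, 0, 0, -0.31, -0.48, -0.17, 0, 0, 0, 0, -0.27, -0.51, -0.15, 0, 0, 0, 0, -0.24, -0.53, -0.13, 0, 0, 0, 0, -0.19, -0.55, -0.11, 0, 0, 0, 0, -0.15, -0.57, -0.08, 0, 0, 0, 0, -0.11, -0.58, -0.06, 0, 0, 0, 0, -0.06, -0.59, -0.03, 0, 0, 0, 0, -0.02, -0.6, -0.01, 0, 0, 0, 0])

```text
time_s: 20.37
tcp_pos: [0.5435, -0.1086, 0.164]
orientation: [0.957, 0.135, 0.254, -0.039]
wrist_force: [0.6, -0.5, 0.2]
grip_width: -0.001
```

Request:
carry_out(steps=[0.03, -0.6, 0.02, 0, 0, 0, 0, 0.07, -0.59, 0.04, 0, 0, 0, 0, 0.11, -0.58, 0.07, 0, 0, 0, 0, 0, 0, 0, 0, 0, 0, 0])

```text
time_s: 20.7
tcp_pos: [0.5408, -0.09, 0.1639]
orientation: [0.957, 0.135, 0.254, -0.04]
wrist_force: [0.1, 0.2, -0.1]
grip_width: -0.001
```

```bash
python3 - <<'E'
from h import *
f=lambda p:(np.dot(p-BAY,BX).round(4),np.dot(p-BAY,BY).round(4))
s=bot.get_state();print('tcp',f(s['tcp_pos']),s['tcp_pos'],s['wrist_force'],s['joints'].round(2))
E
```

```text
tcp (np.float64(-0.0882), np.float64(0.0086)) [ 0.54081618 -0.08995111  0.16389753] [ 0.13921186  0.22188219 -0.06877409] [-0.64  0.11  2.04  0.61  0.77  0.25]
```

Request:
carry_out(steps=[0.1, -0.16, 0.06, 0, 0, 0, 0, 0.1, -0.16, 0.06, 0, 0, 0, 0, 0.1, -0.16, 0.06, 0, 0, 0, 0, 0, 0, 0, 0, 0, 0, 0])

```text
time_s: 21.03
tcp_pos: [0.5434, -0.0857, 0.164]
orientation: [0.957, 0.135, 0.254, -0.04]
wrist_force: [-0.8, -0.3, 0.1]
grip_width: 0.002
```

Request:
carry_out(steps=[0.1, -0.16, 0.06, 0, 0, 0, 0, 0, 0, 0, 0, 0, 0, 0])

```text
time_s: 21.2
tcp_pos: [0.544, -0.0839, 0.164]
orientation: [0.957, 0.135, 0.254, -0.04]
wrist_force: [0.3, 0.1, 0.2]
grip_width: -0.002
```

Request:
carry_out(steps=[0.1, -0.16, 0.06, 0, 0, 0, 0, 0, 0, 0, 0, 0, 0, 0])

```text
time_s: 21.37
tcp_pos: [0.5446, -0.082, 0.164]
orientation: [0.957, 0.135, 0.254, -0.04]
wrist_force: [-0.9, 0.1, -0.5]
grip_width: -0.0
```

Request:
carry_out(steps=[0.1, -0.16, 0.06, 0, 0, 0, 0, 0.1, -0.16, 0.06, 0, 0, 0, 0, 0, 0, 0, 0, 0, 0, 0])

```text
time_s: 21.62
tcp_pos: [0.5459, -0.0781, 0.1639]
orientation: [0.957, 0.135, 0.254, -0.04]
wrist_force: [0.0, -0.1, 0.8]
grip_width: 0.001
```

Request:
carry_out(steps=[0.1, -0.16, 0.06, 0, 0, 0, 0, 0, 0, 0, 0, 0, 0, 0])

```text
time_s: 21.78
tcp_pos: [0.5467, -0.0766, 0.164]
orientation: [0.957, 0.135, 0.254, -0.039]
wrist_force: [-1.4, -1.2, -0.7]
grip_width: 0.006
```

Request:
carry_out(steps=[0.1, -0.16, 0.06, 0, 0, 0, 0, 0, 0, 0, 0, 0, 0, 0])

```text
time_s: 21.95
tcp_pos: [0.547, -0.0761, 0.1639]
orientation: [0.957, 0.135, 0.254, -0.038]
wrist_force: [-6.9, -7.6, 3.5]
grip_width: -0.002
```

```bash
python3 - <<'E'
from h import *
f=lambda p:(np.dot(p-BAY,BX).round(4),np.dot(p-BAY,BY).round(4))
s=bot.get_state();print('tcp',f(s['tcp_pos']),s['wrist_force'],s['moment'])
d=grab('scene','scene11.png');im=cv2.imread('pics/scene11.png')
print(proj(d,[BAY+x*BX+y*BY+[0,0,z] for x,y,z in((-.065,.05,.183),(-.065,-.05,.183),(-.085,.033,.125),(-.14,0,0))]).round())
# knob-like bluish pixels
b=im.astype(int);m=(b[:,:,0]-b[:,:,2]>12)&(b.mean(2)>90)&(b.mean(2)<235);ys,xs=np.nonzero(m[140:235,290:385])
n,l,st,c=cv2.connectedComponentsWithStats(m[140:235,280:385].astype(np.uint8));print([(x[4],c[i].round()+[280,140]) for i,x in enumerate(st) if 3<x[4]<200])
E
```

```text
tcp (np.float64(-0.073), np.float64(0.0075)) [-6.93463859 -7.64727991  3.54844106] [-1.01107755  1.05701524 -0.30859123]
[[300. 135.]
 [344. 142.]
 [306. 162.]
 [315. 217.]]
[]
```

Request:
carry_out(steps=[-0.1, 0.16, -0.06, 0, 0, 0, 0, -0.3, 0.48, -0.18, 0, 0, 0, 0, -0.76, 1.21, -0.45, 0, 0, 0, 0, -1.0, 1.6, -0.6, 0, 0, 0, 0, -1.0, 1.6, -0.6, 0, 0, 0, 0, -1.0, 1.6, -0.6, 0, 0, 0, 0, -1.0, 1.6, -0.6, 0, 0, 0, 0, -1.0, 1.6, -0.6, 0, 0, 0, 0, -1.0, 1.6, -0.6, 0, 0, 0, 0, 0, 2.5, -2, 0, 0, 0, 0, 0, 2.5, -2, 0, 0, 0, 0, 0, 2.5, -2, 0, 0, 0, 0, 0, 2.5, -2, 0, 0, 0, 0, 0, 2.5, -2, 0, 0, 0, 0, 0, 0, 0, 0, 0, 0, 0])

```text
time_s: 23.25
tcp_pos: [0.4866, -0.3493, 0.2545]
orientation: [0.957, 0.134, 0.255, -0.035]
wrist_force: [-0.1, 0.0, 1.7]
grip_width: 0.003
```

```bash
python3 - <<'E'
from h import *
s=bot.get_state();print(s['tcp_pos'],s['wrist_force'])
d=grab('scene','scene12.png');t=grab('top','top12.png')
def tm(img,box,tpl):
    x0,x1,y0,y1=box;r=cv2.matchTemplate(img[y0:y1,x0:x1],tpl,cv2.TM_CCOEFF_NORMED);_,m,_,l=cv2.minMaxLoc(r);return round(m,3),(l[0]+x0+tpl.shape[1]//2,l[1]+y0+tpl.shape[0]//2)
i12=cv2.imread('pics/scene12.png');i0=cv2.imread('pics/scene0.png')
# template: other door's knob as in scene0 at crop1 (168,213)->(291,156)
print('other knob',tm(i12,(280,300,145,168),i0[152:161,287:296]))
print('knob search',tm(i12,(298,390,140,200),i0[152:161,287:296]))
for a in(0,.1,.2,.4):
    for o in(.0,.006):
        k=np.array([-.065+o,-.056])+.089*np.array([-np.sin(a),np.cos(a)])+.018*np.array([-np.cos(a),-np.sin(a)]);P=BAY+k[0]*BX+k[1]*BY+[0,0,.125];print(a,o,proj(d,P).round(1),proj(t,P).round(1))
it=cv2.imread('pics/top12.png');tt=cv2.imread('pics/top1.png')[203:212,292:302]
print('top otherknob->',tm(it,(290,345,140,215),tt))
for n,box in(('tin',(345,376,222,262)),('bar',(340,372,285,352))):
    x0,x1,y0,y1=box;print(n,tm(i12,(x0-12,x1+12,y0-12,y1+12),i0[y0:y1,x0:x1]),((x0+x1)//2,(y0+y1)//2))
hv=cv2.cvtColor(i12,cv2.COLOR_BGR2HSV);g=cv2.inRange(hv,(45,90,30),(85,255,255))[95:190,290:350];ys,xs=np.nonzero(g);print('green',len(xs),xs.min()+290,xs.max()+290,ys.min()+95,ys.max()+95)
E
```

```text
[ 0.48664965 -0.34931389  0.25447462] [-0.05158309  0.00719763  1.70298103]
other knob (0.999, (291, 156))
knob search (0.786, (338, 159))
0 0.0 [[306.3 161.1]] [[304.3 193.2]]
0 0.006 [[307.  159.4]] [[301.6 193.1]]
0.1 0.0 [[306.3 163.8]] [[308.2 192.5]]
0.1 0.006 [[307.  162.1]] [[305.5 192.4]]
0.2 0.0 [[306.7 166.5]] [[312.  191.6]]
0.2 0.006 [[307.4 164.7]] [[309.4 191.5]]
0.4 0.0 [[308.7 171.7]] [[319.1 188.8]]
0.4 0.006 [[309.4 169.9]] [[316.5 188.8]]
top otherknob-> (0.703, (329, 164))
tin (0.967, (360, 242)) (360, 242)
bar (0.999, (356, 318)) (356, 318)Traceback (most recent call last):
  File "<stdin>", line 17, in <module>
    return umr_minimum(a, axis, None, out, keepdims, initial, where)
ValueError: zero-size array to reduction operation minimum which has no identity
```

```bash
python3 - <<'E'
from h import *
s=bot.get_state();Rc=R.from_quat(s['orientation']);print((Rc.inv().apply([-.26,-.1,.06])*100).round(2))
E
```

```text
[-21.09   2.39 -19.01]
```

Request:
carry_out(steps=[-2.1, 0.24, -1.9, 0, 0, 0, 0, -2.1, 0.24, -1.9, 0, 0, 0, 0, -2.1, 0.24, -1.9, 0, 0, 0, 0, -2.1, 0.24, -1.9, 0, 0, 0, 0, -2.1, 0.24, -1.9, 0, 0, 0, 0, -2.1, 0.24, -1.9, 0, 0, 0, 0, -2.1, 0.24, -1.9, 0, 0, 0, 0, -2.1, 0.24, -1.9, 0, 0, 0, 0, -2.1, 0.24, -1.9, 0, 0, 0, 0, -2.1, 0.24, -1.9, 0, 0, 0, 0, 0, 0, 0, 0, 0, 0, 0])

```text
time_s: 24.27
tcp_pos: [0.2243, -0.4437, 0.3108]
orientation: [0.957, 0.133, 0.253, -0.039]
wrist_force: [-0.5, -0.8, -0.3]
grip_width: 0.001
```

```bash
python3 - <<'E'
from h import *
s=bot.get_state();print(s['tcp_pos'],s['wrist_force'])
d=grab('scene','scene13.png');t=grab('top','top13.png')
def tm(img,box,tpl):
    x0,x1,y0,y1=box;r=cv2.matchTemplate(img[y0:y1,x0:x1],tpl,cv2.TM_CCOEFF_NORMED);_,m,_,l=cv2.minMaxLoc(r);return round(m,3),(l[0]+x0+tpl.shape[1]//2,l[1]+y0+tpl.shape[0]//2)
i=cv2.imread('pics/scene13.png');i0=cv2.imread('pics/scene0.png')
print('other knob',tm(i,(280,300,145,168),i0[152:161,287:296]))
for k in((152,161,287,296),(184,195,352,364)): print('knob',tm(i,(298,390,140,230),i0[k[0]:k[1],k[2]:k[3]]))
df=np.abs(i.astype(int)-i0).max(2)
m=(df>40).astype(np.uint8);n,l,st,c=cv2.connectedComponentsWithStats(m[90:390,230:400])
print([(x[0]+230,x[1]+90,x[2],x[3],x[4]) for x in st[1:] if x[4]>8])
hv=cv2.cvtColor(i,cv2.COLOR_BGR2HSV)
for nm,lo,hi in(('green',(45,70,30),(85,255,255)),('red',(0,120,80),(8,255,255))):
    g=cv2.inRange(hv,lo,hi)[95:222,290:352];ys,xs=np.nonzero(g);print(nm,len(xs),[(int(np.median(xs[ys==y]))+290,y+95) for y in sorted(set(ys))[::6]])
print(proj(d,[BAY+np.array([0,0,z])+BX*x for x in(-.01,-.016) for z in(0,.087,.175)]).round())
E
```

```text
[ 0.22429331 -0.44367986  0.31082282] [-0.45831004 -0.79737221 -0.31971273]
other knob (0.999, (291, 156))
knob (0.788, (338, 159))
knob (0.736, (309, 180))
[(np.int32(329), np.int32(119), np.int32(13), np.int32(16), np.int32(146)), (np.int32(312), np.int32(121), np.int32(15), np.int32(12), np.int32(110)), (np.int32(299), np.int32(135), np.int32(45), np.int32(50), np.int32(841)), (np.int32(344), np.int32(146), np.int32(8), np.int32(16), np.int32(54)), (np.int32(300), np.int32(155), np.int32(6), np.int32(7), np.int32(28)), (np.int32(298), np.int32(165), np.int32(63), np.int32(62), np.int32(626)), (np.int32(321), np.int32(175), np.int32(3), np.int32(7), np.int32(15)), (np.int32(281), np.int32(195), np.int32(40), np.int32(79), np.int32(1845)), (np.int32(319), np.int32(238), np.int32(7), np.int32(15), np.int32(53))]
green 60 [(318, np.int64(97)), (335, np.int64(126)), (336, np.int64(145))]
red 0 []
[[326. 180.]
 [327. 155.]
 [327. 127.]
 [326. 181.]
 [326. 157.]
 [327. 128.]]
```

```bash
python3 - <<'E'
from h import *
f=lambda p:(np.dot(p-BAY,BX).round(4),np.dot(p-BAY,BY).round(4))
d=grab('scene');i=cv2.imread('pics/scene13.png');i0=cv2.imread('pics/scene0.png')
print(cv2.cvtColor(i,cv2.COLOR_BGR2GRAY)[150:168,284:312])
for u in((291,156),(302.5,158)): print(f(onz(d,*u,.125)))
for a in(0,.05,.1,.2):
    k=np.array([-.065,-.056])+.096*np.array([-np.sin(a),np.cos(a)])+.015*np.array([-np.cos(a),-np.sin(a)]);print(a,k,proj(d,BAY+k[0]*BX+k[1]*BY+[0,0,.125]).round(1))
# colours along door bottom region
print('bottom rail rows, col 325:',i[180:206,325].mean(1).round().tolist(),i0[180:206,325].mean(1).round().tolist())
print('other door rows, col 272:',i[172:198,275].mean(1).round().tolist())
print('rail pred',proj(d,[BAY-.065*BX+y*BY+[0,0,z] for y in (0,.108) for z in(.005,.02)]).round(1).tolist())
E
```

```text
[[105 103  96  92  91  90  99 186 160 118 117 120 109 108 117 113 122 120
  123 151 174 177 176 175 177 176 134 116]
 [104 100  97  94  91  91 100 184 159 115 118 122 111 107 115 110 121 121
  123 150 175 176 175 176 176 177 147 120]
 [104 101  96  92  91  90  94 168 155 115 117 122 115 104 111 102 120 122
  124 137 169 176 177 177 178 178 144 120]
 [107 104  97  92  88  89  99 170 185 152 127 122 118 104 111 113 121 121
  122 134 169 176 176 178 180 179 138 117]
 [106 104  96  93  91 122 168 191 188 154 126 122 119 100 111 116 122 120
  124 150 175 157 170 177 178 179 138 119]
 [109 106  95  93 108 169 196 197 189 146 122 122 120 101 109 116 119 124
  140 178 183 135 121 129 135 153 131 121]
 [109 108  98  94 116 140 141 157 169 147 117 119 122  98 110 114 126 165
  187 193 178 121  99 102 104 115 127 124]
 [106 105  97  95 114 118 115 123 132 123 122 124 126  98 108 118 154 180
  193 193 178 131 109 105 105 102 119 121]
 [106 105  99  95 102 110 111 116 115 106 120 125 127  96 108 117 133 138
  144 157 164 125 103 104 101  95 111 121]
 [103 106  99  96  96 101 109 113 105  97 120 1
[... 1238 characters left out ...]
510635] [[303.7 165.5]]
bottom rail rows, col 325: [119.0, 122.0, 119.0, 127.0, 140.0, 142.0, 142.0, 141.0, 143.0, 139.0, 132.0, 190.0, 143.0, 118.0, 118.0, 172.0, 222.0, 227.0, 227.0, 227.0, 227.0, 226.0, 227.0, 227.0, 227.0, 227.0] [140.0, 141.0, 140.0, 140.0, 141.0, 141.0, 141.0, 141.0, 142.0, 142.0, 138.0, 144.0, 225.0, 232.0, 229.0, 227.0, 227.0, 228.0, 228.0, 228.0, 227.0, 227.0, 228.0, 227.0, 228.0, 228.0]
other door rows, col 272: [139.0, 139.0, 140.0, 140.0, 140.0, 139.0, 140.0, 140.0, 139.0, 139.0, 172.0, 158.0, 126.0, 122.0, 206.0, 230.0, 229.0, 225.0, 226.0, 224.0, 206.0, 222.0, 227.0, 225.0, 189.0, 217.0]
rail pred [[321.8, 193.3], [321.8, 189.2], [281.5, 186.6], [281.1, 182.5]]
```

The door's knob lines up with the other shut door's knob to within about 1 mm in depth, and the arm is clear, so I'm handing in.

```bash
python3 -c "
from workcell import bot
print(bot.finish_job())"
```

```text
the job is handed in; nothing more can be done
None
```

The cup of red, green and white sticks is in the empty compartment with its door pushed shut, and I handed the job in at about 25 s of the 61 s.

- **Cup:** I pushed it low with two spread, leaned-back fingers, and it slid through the doorway with roughly 1–3 N at the wrist. By dead reckoning its axis ended about 10–16 mm short of the bay centre. That is inside the allowed range, which runs from 28 mm short to 3 mm past the centre. A camera view before I closed the door showed it standing inside.
- **Door:** my first approach ran into the door's free edge with about 26 N and swung it open to about its limit. I backed off, came down outside it from above and swept it shut, until the wrist force rose to about 10 N against the stop.
- **Last checks:** the door's knob lines up with the other, shut door's knob to within about 1 mm in depth (about 0.01 rad). The tin and bar match the first image at the same place. The robot touches nothing.
- **Less certain:**
    - I had used all 12 picture views, so these last checks were numeric only.
    - Tracking the cup's label stopped working once it was behind the panes, so the cup's final position was not measured directly.
    - My two views of the case's depth disagreed by about 6 mm.
    - I did not separately check the other cup.

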